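# Dress the sampler turntable with chocolate bars from the lane rack

## Robot

A 6-joint arm with a two-finger parallel gripper is mounted at the origin on a cart in front of the work surface, level with it; the furniture and walls round the work are solid. World frame = base frame: x ahead of the robot, y to its left, z up, the work surface at z = 0. Lengths are in m, angles in rad, forces in N, time in s.
With the tool pointing down it reaches from about 0.35 to 0.775 m from the base axis. Payload 7.3 kg.
Tool frame: the origin (TCP) lies on the centre line of the jaws, within the pads' length; the fingertips stand 17 mm ahead of it and the grasp point (between the pads) lies 2 mm behind it (robot.tip_extent is the distance from the TCP to the fingertips, in m); z points along the fingers, y is the line along which they close (so a half turn about z gives the same grasp; the last joint's range is limited). The gripper opens to 92 mm and grips with 3 to 60 N. Pads are 19 mm wide; open, the fingers measure 130 mm over their backs; the gripper's body (75 mm by 190 mm) begins 47 mm behind the grasp point.
Start: joints at [1.179, 0.342, 1.524, -0, 1.275, -0.146], TCP at [0.128, 0.509, 0.244] pointing down, gripper open.
Joint ranges: [-2.53, 2.53], [-0.77, 2.02], [0.04, 2.7], [-1, 4.14], [0.28, 2.66], [-3.11, 3.11]. Speed limits (rad/s): [2.57, 2.57, 3.14, 3.14, 3.14, 3.14].

## Interface

Orientations are given as [roll, pitch, yaw] about the fixed x, y, z axes, in that order (R = Rz(yaw) Ry(pitch) Rx(roll)).
In Python, from cell import robot gives the robot as it stands.
- The arm moves only by the tool step_arm, never from a script. Its argument "motion" is a list of rows, each a list of 2 entries, a list of its own where there are three numbers: the shift along the tool's x, y, z in units of 60 mm (1.0 is 60 mm), then the turn about the tool's z in rad. In form: [[[x, y, z], spin], ...]. A call has 1 to 10 rows; each row is the pose to reach, as a shift and turn from the pose commanded when the call began, along the tool's axes at that moment; what a row does not reach only later rows make up. A row lasts 1/8 s, in which the tool goes at most 62.5 mm and 10.7 degrees, less where a joint would pass 70% of its speed; a pose out of reach is approached as far as the arm can. A call with a gripper value outside its range is refused whole. "hand" is the closure in counts, from 0 (fully open) to 255 (shut), set as the call begins (left out, the last holds). The fingers move at their own pace and stop on an object; "squeeze" is the grip in N (left out, the last holds). Time passes only in rows, so rows that repeat a pose let the fingers close. It gives the time, the measured TCP pose, the force, the opening and the grip force at its end, in the units of the state.
- robot.observe(): the state, without advancing time (a new reading comes with each control period).
- robot.read_camera(name): name is "scene" or "top"; returns a dict with "pixels" (420x560x3 uint8, red, green, blue), "intrinsics" (3x3 intrinsics, pixels), "xyz" and "rotation" of the camera in the world. Camera axes: x right, y up, looking along -z (the intrinsics and any distortion apply to the point x, -y, -z); pixel columns grow to the right and rows downward; lengths in m; the calibration is good to about 2 mm. A picture is of the moment at which its call begins. There is no depth.
- robot.hand_in(): hands the job in; it is judged then, once.
The state is a dict: "time": time; "qpos": joint angles; "qvel": joint speeds; "joint_efforts": joint torques, N m; "tool_pos": TCP position; "tool_rot": TCP orientation; "contact_force": force on the tool from outside, world axes, zero at the start; "torque": the same for the moment, N m; "opening": finger opening in m; "grip_force": force on a finger pad.
Only numpy, scipy, OpenCV 4.12 (cv2) and the standard library are available. Lean on these libraries where they do the work, as an engineer would, in place of code of your own. Each camera call takes 0.05 s, during which the arm holds its last target. There are 200 camera calls.

## Task

Dress the sampler turntable for opening time: edge each chocolate bar out of its lane in the rack, under the price rail, until it sticks out over the front edge far enough to pinch, draw it out and lay it flat on the turntable's rest of its own colour, centred on the rest and lengthwise along it, and stand the blue wrapped gift upright on the brass ring in the middle. The turntable turns at a touch but must stay facing as it does now; drop no bar on the table, and leave the toy car and the wooden bird where they are.

Things in the scene. Friction and masses are not known exactly. Their poses are not given: they have to be found in the camera images.
- bar_rack: Display rack of pale wood, fixed, 190 mm deep (x) by 280 mm wide (y), deck 60 mm above the table. Origin: middle of its footprint, on the table; x points from its open front to its back, away from the robot. Four lanes, 62 mm wide, run along x, centred at y = -99, -33, +33, +99 mm; between and outside them dividers 4 mm thick, 12 mm high; back stop's inner face at x = +88 mm, 16 mm high
- rack_edge (a point): Middle of the front edge of the rack's deck, on its upper face, 60 mm above the table, at x = -95 mm of the rack; same axes as the rack. The lanes end here, open: in front of the edge there is nothing down to the table
- rack_rail (a point): Middle of the aluminium price rail that bridges all four lanes just behind the rack's front edge, 10 mm behind it (x = -85 mm of the rack), 8 mm deep, from 16 to 28 mm above the deck (point 22 mm above it): a bar lying flat passes under it, but cannot be lifted out behind it. Behind the rail the lanes are open above
- turntable (a joint): Angle of the turntable about its upright axis, rad, counter-clockwise from above. It turns freely (about 0.012 N m of friction, 1.4 kg)
- turntable_mid (a point): Centre of the turntable, on its upper face (34 mm above the table): a pale wooden disc, 320 mm across, 18 mm thick, on a low dark foot, with a thin brass ring inlaid round its centre (52 mm across). Its axes turn with the disc, z up
- turntable_rim (a point): Point on the turntable's upper face at its rim, 158 mm from the centre, beyond the outer end of the red rest: shows which way the turntable faces
- gift_center (a point): Wrapped gift, dark blue paper with a red ribbon: a box 62 x 62 mm and 50 mm high (with a soft bow on top that gives way, to 65 mm), 110 g, loose. Point at the box's centre, 25 mm above its underside; x and y are square to its sides, z up
- toy_car_c (a point): Wooden toy car, 77 x 100 x 54 mm, loose bystander; point at its middle, 27 mm up
- wood_bird_c (a point): Carved wooden bird, 55 x 109 x 54 mm, loose bystander; point at its middle, 27 mm up
- bar_red_center (a point): Chocolate bar in a red paper sleeve with gold foil ends: a stiff flat slab 110 mm long (x), 58 mm wide (y), 10 mm thick (z), 90 g, loose; may be absent (None from the start). Point at its centre, half-way up. Starts flat in one of the lanes, its length along the lane, its front end 8 to 28 mm behind the rack's front edge, at least 40 mm free behind it
- rest_red (a point): Red rest on the turntable, a raised pad 96 mm long, 46 mm wide, standing 4 mm above the turntable's face. Point at the middle of its upper side, 105 mm from the turntable's centre; x points radially outwards along the pad's length, z up
- bar_blue_center (a point): Chocolate bar in a blue paper sleeve with gold foil ends: a stiff flat slab 110 mm long (x), 58 mm wide (y), 10 mm thick (z), 90 g, loose; may be absent (None from the start). Point at its centre, half-way up. Starts flat in one of the lanes, its length along the lane, its front end 8 to 28 mm behind the rack's front edge, at least 40 mm free behind it
- rest_blue (a point): Blue rest on the turntable, a raised pad 96 mm long, 46 mm wide, standing 4 mm above the turntable's face. Point at the middle of its upper side, 105 mm from the turntable's centre; x points radially outwards along the pad's length, z up
- bar_green_center (a point): Chocolate bar in a green paper sleeve with gold foil ends: a stiff flat slab 110 mm long (x), 58 mm wide (y), 10 mm thick (z), 90 g, loose; may be absent (None from the start). Point at its centre, half-way up. Starts flat in one of the lanes, its length along the lane, its front end 8 to 28 mm behind the rack's front edge, at least 40 mm free behind it
- rest_green (a point): Green rest on the turntable, a raised pad 96 mm long, 46 mm wide, standing 4 mm above the turntable's face. Point at the middle of its upper side, 105 mm from the turntable's centre; x points radially outwards along the pad's length, z up
- bar_yellow_center (a point): Chocolate bar in a yellow paper sleeve with gold foil ends: a stiff flat slab 110 mm long (x), 58 mm wide (y), 10 mm thick (z), 90 g, loose; may be absent (None from the start). Point at its centre, half-way up. Starts flat in one of the lanes, its length along the lane, its front end 8 to 28 mm behind the rack's front edge, at least 40 mm free behind it
- rest_yellow (a point): Yellow rest on the turntable, a raised pad 96 mm long, 46 mm wide, standing 4 mm above the turntable's face. Point at the middle of its upper side, 105 mm from the turntable's centre; x points radially outwards along the pad's length, z up

How it is judged:
At the end, for the whole second after the job is handed in: Each bar present lies flat on its colour's rest: centre within 15 mm, length within 0.17 rad, tilt under 0.1 rad. The gift stands upright on the turntable, centre within 18 mm of the turntable's. All at rest; the turntable's rim point is within 24 mm of where it started (horizontal distance between bar_red_center and rest_red below 0.015 m and angle between the x axis of bar_red_center and the x axis of rest_red, either way round below 0.17 rad and angle between each of bar_red_center, bar_blue_center, bar_green_center, bar_yellow_center, gift_center's own z axis and vertical below 0.1 rad and z of bar_red_center in the frame of rest_red below 0.009 m and linear speed of each of bar_red, bar_blue, bar_green, bar_yellow, gift below 0.02 m/s and horizontal distance between bar_blue_center and rest_blue below 0.015 m and angle between the x axis of bar_blue_center and the x axis of rest_blue, either way round below 0.17 rad and z of bar_blue_center in the frame of rest_blue below 0.009 m and horizontal distance between bar_green_center and rest_green below 0.015 m and angle between the x axis of bar_green_center and the x axis of rest_green, either way round below 0.17 rad and z of bar_green_center in the frame of rest_green below 0.009 m and horizontal distance between bar_yellow_center and rest_yellow below 0.015 m and angle between the x axis of bar_yellow_center and the x axis of rest_yellow, either way round below 0.17 rad and z of bar_yellow_center in the frame of rest_yellow below 0.009 m and horizontal distance between gift_center and turntable_mid below 0.018 m and z of gift_center in the frame of turntable_mid below 0.03 m and distance of turntable_rim from where it was at the start of the episode below 0.024 m); the robot touches nothing.
It fails at once if the turntable was spun round: its rim moved more than 6 cm (distance of turntable_rim from where it was at the start of the episode above 0.06 m).
It fails at once if a chocolate bar fell to the table or floor (height (world z) of any of bar_red_center, bar_blue_center, bar_green_center, bar_yellow_center below 0.022 m).
It fails at once if the toy car or the wooden bird was disturbed (moved more than 4 cm) (distance of any of toy_car_c, wood_bird_c from where it was at the start of the episode above 0.04 m).
Of bar_red, bar_blue, bar_green, bar_yellow only 3 to 4 are there at a start; the rules pass over those that are not, and their reading is None.
At some moment in a run one of gift may be knocked a few centimetres aside while the robot is not near it.
It also fails if it takes over 208 s, if anything falls off the work surface, if the arm or the gripper's body presses on something with over 40 N, if the wrist force passes 120 N, or if a joint passes its speed limit or range.

## Working session

There is one attempt and no reset: what is moved stays moved. The work goes in short steps, Python scripts to look and compute and a tool call to move; the robot and the scene stay as the last step left them, time stands still between calls to the robot, and variables do not carry over. Pictures are saved under pics/ and viewed, at most 14 in all, crops included, and the job is handed in when it is done.

Besides the shell and the picture viewer there is one more tool, called after "Call:" in YAML: its name, and indented under it one key for each argument. step_arm: Moves the arm, as the interface text tells. Its arguments: {"type":"object","properties":{"motion":{"type":"array"},"hand":{"type":"number"},"squeeze":{"type":"number"}},"required":["motion"]}

```bash
ls; mkdir -p pics; python3 - <<'E'
from cell import robot
import cv2
print(robot.observe())
for n in("top","scene"):
    c=robot.read_camera(n); cv2.imwrite(f"pics/{n}0.png",c["pixels"][:,:,::-1]); print(n,c["intrinsics"],c["xyz"],c["rotation"],[k for k in c])
E
```

```text
pics
{'time': 0.0, 'qpos': array([ 1.17897842e+00,  3.42681899e-01,  1.52502959e+00, -3.21274793e-07,
        1.27539717e+00, -1.45985787e-01]), 'qvel': array([ 0.00102271, -0.00279563,  0.00215551,  0.00050555,  0.00058839,
       -0.00138484]), 'joint_efforts': array([-1.30930664e-03, -4.31251681e+01, -2.44216830e+01,  7.17673148e-02,
        5.60577388e-02, -1.27595540e-04]), 'tool_pos': array([0.12758749, 0.50886106, 0.24306175]), 'tool_rot': array([-3.14009273e+00, -2.20225395e-04,  2.89576046e+00]), 'contact_force': array([-0.26040109, -0.38878639,  0.2645772 ]), 'torque': array([ 0.03827892, -0.02217465, -0.04804136]), 'grip_force': 0.0, 'opening': 0.09158325164398916}
top [[463.49173914   0.         272.55172221]
 [  0.         463.49173914 206.4678601 ]
 [  0.           0.           1.        ]] [2.65499517e-01 1.22082818e-03 1.52179374e+00] [ 0.16710953  0.004207   -1.5751566 ] ['pixels', 'intrinsics', 'xyz', 'rotation']
scene [[532.52289263   0.         284.2944099 ]
 [  0.         532.52289263 205.7873964 ]
 [  0.           0.           1.        ]] [-0.84890691 -0.70587083  0.96872057] [ 1.05476379  0.02112531 -1.10009753] ['pixels', 'intrinsics', 'xyz', 'rotation']
```

View pics/top0.png

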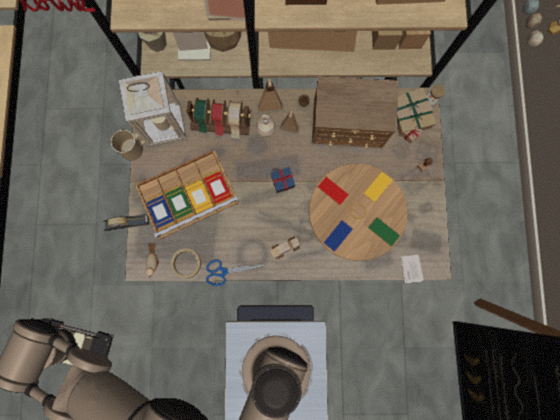

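View pics/scene0.png

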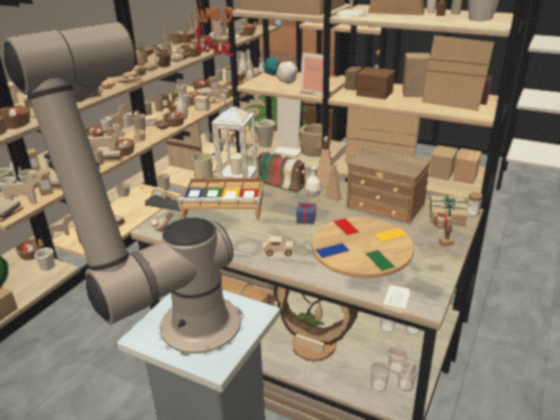

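The top view shows the rack at about (187,195) with blue, green, yellow and red bars from left to right. The gift is at (283,180), the turntable centre at (358,212), the car at (286,247) and the bird at (152,260). Next I segment colours for measurement.

```bash
cat > h.py <<'E'
import numpy as np,cv2
from cell import robot
from scipy.spatial.transform import Rotation as R
def look(n="top"):
    c=robot.read_camera(n); c["R"]=R.from_euler("xyz",c["rotation"]).as_matrix(); return c
def world(c,uv,z):
    K=c["intrinsics"]; uv=np.atleast_2d(uv).astype(float)
    d=np.c_[(uv[:,0]-K[0,2])/K[0,0],-(uv[:,1]-K[1,2])/K[1,1],-np.ones(len(uv))]@c["R"].T
    return c["xyz"]+d*((z-c["xyz"][2])/d[:,2])[:,None]
def pix(c,p):
    q=(np.atleast_2d(p)-c["xyz"])@c["R"]; K=c["intrinsics"]
    return np.c_[K[0,2]+K[0,0]*q[:,0]/-q[:,2],K[1,2]-K[1,1]*q[:,1]/-q[:,2]]
HUE={"red":[(0,8),(172,180)],"yellow":[(18,32)],"green":[(45,85)],"blue":[(105,130)]}
def blob(c,col,box,smin=150,vmin=40):
    """(area, minAreaRect) of largest blob of the colour in pixel box u0,v0,u1,v1"""
    u0,v0,u1,v1=box
    hsv=cv2.cvtColor(c["pixels"][v0:v1,u0:u1],cv2.COLOR_RGB2HSV)
    m=np.zeros(hsv.shape[:2],np.uint8)
    for a,b in HUE[col]: m|=cv2.inRange(hsv,(a,smin,vmin),(b,255,255))
    n,l,s,ce=cv2.connectedComponentsWithStats(m)
    if n<2: return None
    i=1+np.argmax(s[1:,4]); v,u=np.nonzero(l==i)
    r=cv2.minAreaRect(np.c_[u+u0,v+v0].astype(np.float32))
    return s[i,4],ce[i]+[u0,v0],cv2.boxPoints(r)
E
python3 - <<'E'
from h import *
c=look()
np.set_printoptions(precision=4,suppress=True)
for k in HUE:
    for nm,b,z in(("rest",(305,160,410,262),.038),("bar",(135,150,240,240),.07)):
        r=blob(c,k,b)
        if r: print(nm,k,r[0],r[1],world(c,r[1],z)[0,:2],"\n",world(c,r[2],z)[:,:2].tolist() )
im=c["pixels"][:,:,::-1]
cv2.imwrite("pics/rack.png",cv2.resize(im[140:250,120:260],None,fx=5.5,fy=5.4,interpolation=cv2.INTER_CUBIC))
cv2.imwrite("pics/tt.png",cv2.resize(im[155:270,265:415],None,fx=5,fy=5,interpolation=cv2.INTER_CUBIC))
E
```

```text
rest red 401 [332.6808 190.3416] [ 0.5682 -0.1901] 
 [[0.581401797751046, -0.1386628560695157], [0.617228172806525, -0.16755419266283555], [0.5555292754199233, -0.2408062796642058], [0.5201857026792458, -0.21183358513332987]]
bar red 313 [217.2492 187.2428] [0.5737 0.183 ] 
 [[0.603225566418763, 0.22912820874870868], [0.6281038745365513, 0.17433927656359163], [0.5451812968782916, 0.13734684292005875], [0.5207519032776939, 0.1917230983481915]]
rest yellow 403 [377.7221 186.2705] [ 0.581  -0.3376] 
 [[0.5593256705799716, -0.2897206449512195], [0.6333442684373751, -0.3507637948010224], [0.6032779435048514, -0.385779611584558], [0.5297443988874064, -0.3246627510826379]]
bar yellow 387 [198.509  195.9251] [0.5457 0.2424] 
 [[0.5782831351973687, 0.29135459381637113], [0.6037000616064931, 0.235399211902416], [0.5140121280983849, 0.19466089952366203], [0.48909237608821127, 0.2501611035893736]]
rest green 2 [373.5 224. ] [ 0.4569 -0.3187] 
 [[0.45685498322786156, -0.3203467373745913], [0.45685498322786156, -0.3203467373745913], [0.456870785071978, -0.3171266878029827], [0.456870785071978, -0.3171266878029827]]
bar green 14 [184.1429 196.9286] [0.5427 0.2882] 
 [[0.5587954014826029, 0.29866341992450923], [0.5607312022678237, 0.29487980252210333], [0.5242736268120416, 0.27601575243971516], [0.5223534055862518, 0.27978763997897194]]
rest blue 337 [337.6914 235.4006] [ 0.4205 -0.2024] 
 [[0.39948881529922486, -0.1590707468026923], [0.4673163045788553, -0.21625770658479643], [0.44185496344974906, -0.24616945209891497], [0.37441087045461985, -0.1889260395885185]]
bar blue 96 [159.6146 211.1771] [0.4971 0.3648] 
 [[0.5122706549886903, 0.40301355422149077], [0.5342542755729945, 0.35268684521806354], [0.48164387745513365, 0.32871816658979125], [0.4599147327714518, 0.378800872756885]]
```

View pics/rack.png

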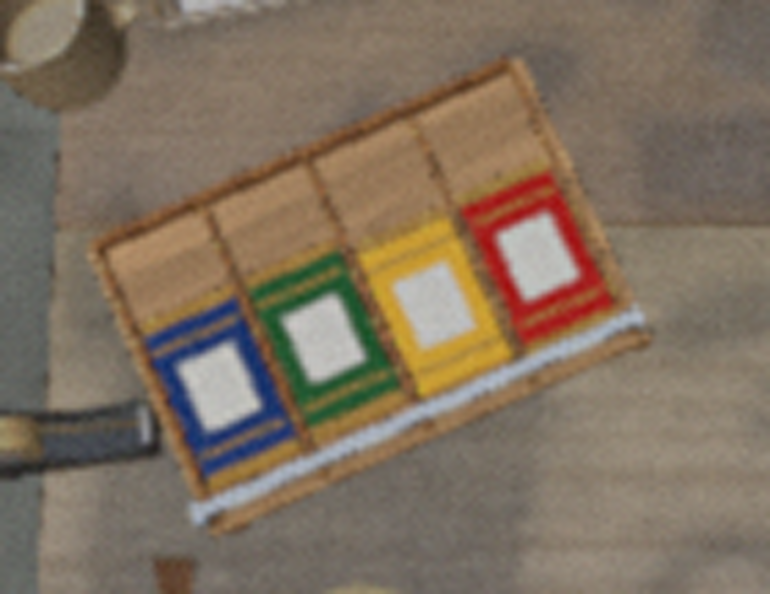

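View pics/tt.png

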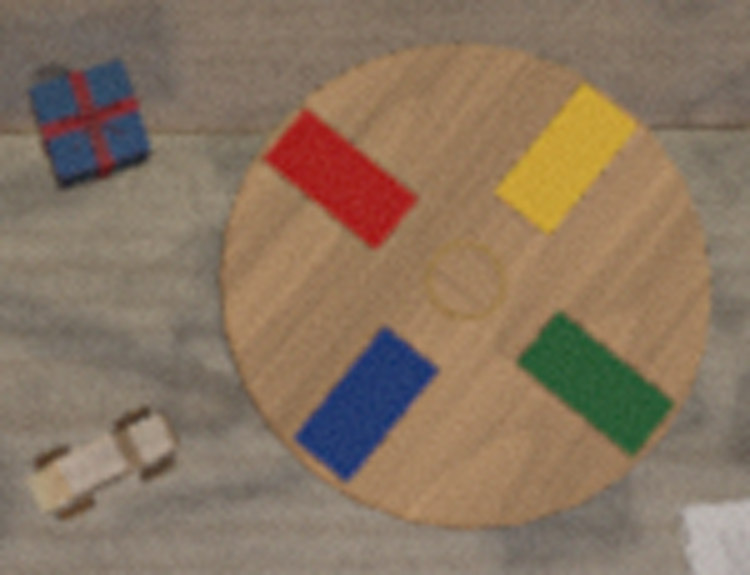

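Rack crop: rear corners at (137.6,185.4) and (214.2,151.5) and front deck corners at (159,238) and (238,202) in full-image pixels. The second crop shows the turntable, with the ring at (358,211), and the gift at (283,180). I fit the poses from these.

```bash
cat > meas.py <<'E'
from h import *
from scipy.optimize import least_squares
np.set_printoptions(precision=4,suppress=True)
c=look()
uv=np.array([[137.6,185.4],[214.2,151.5],[237.8,202],[159.1,238.1]])
loc=np.array([[.095,.14,.074],[.095,-.14,.074],[-.095,-.14,.06],[-.095,.14,.06]])
def tf(p,l): 
    o=R.from_euler("z",p[2]).apply(l); o[:,:2]+=p[:2]; return o
s=least_squares(lambda p:(pix(c,tf(p,loc))-uv).ravel(),[.55,.27,-.4]); print("rack",s.x,s.fun)
rack=s.x
# turntable
a=[];b=[]
for k,box in zip(("red","yellow","green","blue"),[(315,170,352,210),(360,165,395,205),(365,215,402,248),(322,218,356,254)]):
    r=blob(c,k,box,110,30); a.append(r[1]); print(k,r[0],world(c,r[1],.038)[0])
ang=np.radians([0,-90,180,90])
l=np.c_[.105*np.cos(ang),.105*np.sin(ang),.038+0*ang]
s=least_squares(lambda p:(pix(c,tf(p,l))-np.array(a)).ravel(),[.5,-.26,.8]); print("tt",s.x,s.fun,"ring",world(c,[358.2,211.2],.034))
tt=s.x
# white labels of bars
hsv=cv2.cvtColor(c["pixels"],cv2.COLOR_RGB2HSV)
for i,y in enumerate((.099,.033,-.033,-.099)):
    pg=pix(c,tf(rack,np.array([[-.07,y+.025,.07],[-.07,y-.025,.07],[.085,y-.025,.07],[.085,y+.025,.07]])))
    m=np.zeros(hsv.shape[:2],np.uint8); cv2.fillPoly(m,[np.int32(pg.round())],255)
    m&=cv2.inRange(hsv,(0,0,150),(180,60,255))
    n,_,st,ce=cv2.connectedComponentsWithStats(m); j=1+np.argmax(st[1:,4])
    w=world(c,ce[j],.07)[0]; lc=R.from_euler("z",-rack[2]).apply(w-[rack[0],rack[1],0]); print("bar lane y",y,st[j,4],"rack xy",lc[:2],"front end",lc[0]-.055+.095)
# gift: crop corners
for p in([(31,97),(122,62),(148,157),(62,187)],):
    q=np.array(p)/5+[265,155]; w=world(c,q,.05); print("gift",w.mean(0),np.linalg.norm(np.diff(w,axis=0),axis=1), np.arctan2(*(w[1]-w[0])[[1,0]]))
E
python3 meas.py
```

```text
rack [0.5529 0.2787 0.4268] [-2.5373 -0.3628  1.1454 -1.9048  1.7611  0.851  -0.3517  1.2297]
red 414 [ 0.5682 -0.1902  0.038 ]
yellow 440 [ 0.5813 -0.3376  0.038 ]
green 336 [ 0.4329 -0.3505  0.038 ]
blue 358 [ 0.4208 -0.2025  0.038 ]
tt [ 0.5008 -0.2702  0.8704] [-0.0785 -0.0897  0.0813  0.0498 -0.0177 -0.0623  0.015   0.0999] ring [[ 0.4995 -0.2717  0.034 ]]
bar lane y 0.099 146 rack xy [-0.015   0.1019] front end 0.024957338226790055
bar lane y 0.033 139 rack xy [-0.0136  0.0359] front end 0.026397082254066145
bar lane y -0.033 132 rack xy [-0.0221 -0.0298] front end 0.01786989133069536
bar lane y -0.099 134 rack xy [-0.0199 -0.0962] front end 0.020050991010409414
gift [ 0.6005 -0.0285  0.05  ] [0.0639 0.0655 0.0592] -1.2000849006870442
```

```bash
cat > plan.py <<'E'
from h import *
np.set_printoptions(precision=3,suppress=True)
yr=.427; ex=np.array([np.cos(yr),np.sin(yr)]); ey=np.array([-ex[1],ex[0]])
RK=np.array([.5529,.2787])+.002*ex+.003*ey
LANE=dict(blue=.099,green=.033,yellow=-.033,red=-.099)
TT=np.array([.5008,-.2702]); TA=.8704
def rack(x,y): return RK+x*ex+y*ey
def torack(p): d=np.asarray(p)[:2]-RK; return d@ex,d@ey
def go(xy,z,yaw):
    o=robot.observe(); p=o["tool_pos"]; w=o["tool_rot"][2]
    d=np.array([*xy,z])-p; x=np.array([np.cos(w),np.sin(w)]); y=np.array([np.sin(w),-np.cos(w)])
    s=(w-yaw+np.pi)%(2*np.pi)-np.pi
    return np.array([d[:2]@x,d[:2]@y,-d[2]])/.06, s
def st():
    o=robot.observe(); return o["time"],o["tool_pos"],o["tool_rot"],torack(o["tool_pos"]),o["opening"],o["contact_force"]
E
python3 - <<'E'
from plan import *
c=look(); print("bird",world(c,[152,260],.027),world(c,[[150,246],[152,276]],.03),"car",world(c,[286,247],.027))
print(st()); t=rack(.062,-.099); print(t,go(t,.16,yr))
for k in LANE: print(k,rack(-.119,LANE[k]))
E
```

```text
bird [[0.345 0.394 0.027]] [[0.39  0.402 0.03 ]
 [0.294 0.392 0.03 ]] car [[ 0.385 -0.036  0.027]]
(0.25, array([0.128, 0.509, 0.243]), array([-3.141, -0.   ,  2.896]), (np.float64(-0.2936381997351197), np.float64(0.38282569001380207)), 0.09194202888592239, array([ 0.417,  0.365, -0.089]))
[0.651 0.218] (array([-9.64 , -2.587,  1.39 ]), np.float64(2.4688189165859136))
blue [0.404 0.323]
green [0.431 0.263]
yellow [0.459 0.203]
red [0.486 0.143]
```

Call:
step_arm:
  motion:
    - [[-1,-0.26,0],0.18]
    - [[-2,-0.53,0],0.36]
    - [[-3,-0.8,0],0.54]
    - [[-4,-1.07,0],0.72]
    - [[-5,-1.34,0],0.9]
    - [[-6,-1.6,0],1.08]
    - [[-7,-1.88,0],1.26]
    - [[-8,-2.15,0],1.44]
    - [[-9,-2.4,0],1.62]
    - [[-9.64,-2.59,0],1.8]
  hand: 255
  squeeze: 30

```text
time: 1.5
tool_pos: [0.653, 0.2157, 0.2429]
tool_rot: [-3.141, 0.0, 1.088]
contact_force: [-0.3, 0.5, -0.5]
opening: 0.0006
grip_force: 0.0
```

Call:
step_arm:
  motion:
    - [[0,0,0],0.18]
    - [[0,0,0],0.36]
    - [[0,0,0],0.54]
    - [[0,0,0],0.67]
    - [[0,0,0],0.67]
    - [[0,0,0],0.67]

```text
time: 2.25
tool_pos: [0.6509, 0.2178, 0.2435]
tool_rot: [-3.141, 0.0, 0.428]
contact_force: [-0.7, -0.5, 0.5]
opening: 0.0007
grip_force: 0.0
```

```bash
python3 - <<'E'
from plan import *
print(st()); t=rack(.062,-.099); print(t,go(t,.080,yr))
E
```

```text
(2.25, array([0.651, 0.218, 0.244]), array([-3.141,  0.   ,  0.428]), (np.float64(0.061955799490357094), np.float64(-0.09903625056418353)), 0.000669805628483988, array([-0.653, -0.53 ,  0.494]))
[0.651 0.218] (array([ 0.001, -0.001,  2.726]), np.float64(0.0013530705050985858))
```

Call:
step_arm:
  motion:
    - [[0,0,0.8],0]
    - [[0,0,1.6],0]
    - [[0,0,2.1],0]
    - [[0,0,2.4],0]
    - [[0,0,2.4],0]

```text
time: 2.88
tool_pos: [0.6505, 0.2177, 0.0987]
tool_rot: [-3.141, 0.002, 0.427]
contact_force: [0.2, -0.4, 0.3]
opening: 0.0005
grip_force: 0.0
```

```bash
python3 - <<'E'
from plan import *
ims=[]
for n in("scene","top"):
    c=look(n); 
    p=pix(c,[*rack(0,-.03),.07])[0].astype(int); im=c["pixels"][:,:,::-1][p[1]-45:p[1]+45,p[0]-60:p[0]+60]
    ims.append(cv2.resize(im,(400,300),interpolation=cv2.INTER_CUBIC))
cv2.imwrite("pics/hover.png",np.hstack(ims))
E
```

```text
(no output)
```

View pics/hover.png

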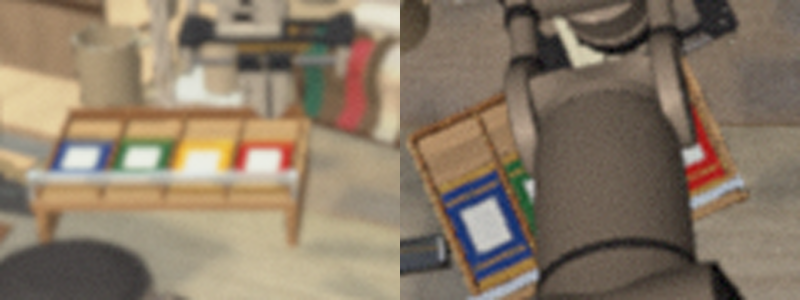

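The fingers hover over the free rear of the red lane, at about (270,100) in the left half of the picture. I lower them and push.

Call:
step_arm:
  motion:
    - [[0,0,0.2],0]
    - [[0,0,0.31],0]
    - [[0,0,0.31],0]
    - [[-0.13,0,0.31],0]
    - [[-0.26,0,0.31],0]
    - [[-0.39,0,0.31],0]
    - [[-0.52,0,0.31],0]
    - [[-0.65,0,0.31],0]
    - [[-0.78,0,0.31],0]
    - [[-0.9,0,0.31],0]

```text
time: 4.22
tool_pos: [0.6014, 0.1953, 0.0813]
tool_rot: [-3.142, -0.0, 0.426]
contact_force: [1.8, 0.1, -0.2]
opening: 0.0004
grip_force: 0.4
```

Call:
step_arm:
  motion:
    - [[-0.1,0,0],0]
    - [[-0.2,0,0],0]
    - [[-0.3,0,0],0]
    - [[-0.4,0,0],0]
    - [[-0.47,0,0],0]
    - [[-0.47,0,0],0]
    - [[0.1,0,-0.5],0]
    - [[0.1,0,-1.3],0]
    - [[0.1,0,-2],0]
    - [[0.1,0,-2.2],0]

```text
time: 5.48
tool_pos: [0.6083, 0.1982, 0.2161]
tool_rot: [3.141, -0.005, 0.426]
contact_force: [0.2, 0.2, -0.3]
opening: 0.0006
grip_force: 0.0
```

```bash
python3 - <<'E'
from plan import *
print(st()); t=rack(-.119,-.099); print(t,go(t,.19,yr))
c=look("scene"); p=pix(c,[*rack(-.08,-.06),.07])[0].astype(int); im=c["pixels"][:,:,::-1][p[1]-40:p[1]+40,p[0]-60:p[0]+60]
cv2.imwrite("pics/push1.png",cv2.resize(im,(780,520),interpolation=cv2.INTER_CUBIC))
E
```

```text
(5.475, array([0.608, 0.198, 0.216]), array([ 3.141, -0.005,  0.426]), (np.float64(0.015124181916451837), np.float64(-0.09918304810064889)), 0.00060210795259214, array([ 0.153,  0.179, -0.311]))
[0.486 0.143] (array([-2.235, -0.001,  0.436]), np.float64(-0.001095079420407874))
```

View pics/push1.png

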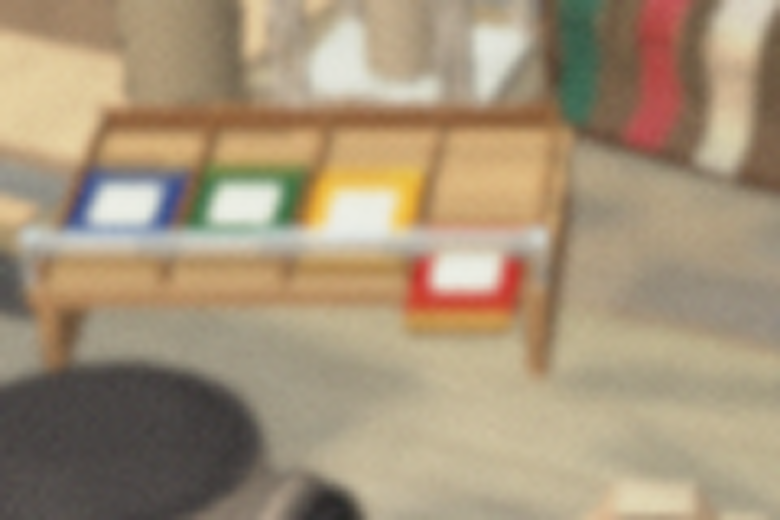

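The red bar now projects under the rail: its front edge is at (460,328) in the crop and its label is clear of the rail.

Call:
step_arm:
  motion:
    - [[-1,0,0],0]
    - [[-2,0,0],0]
    - [[-2.235,0,0.4],0]
    - [[-2.235,0,0.44],0]
    - [[-2.235,0,0.44],0]
  hand: 45

```text
time: 6.15
tool_pos: [0.4858, 0.1428, 0.1863]
tool_rot: [-3.141, 0.0, 0.426]
contact_force: [0.3, -0.5, -0.2]
opening: 0.0456
grip_force: 0.0
```

```bash
python3 - <<'E'
from plan import *
c=look("scene"); p=pix(c,[*rack(-.08,-.06),.07])[0].astype(int)
uv=np.array([[408,328],[512,330],[460,329]])/6.5+[p[0]-60,p[1]-40]
for w in world(c,uv,.067): print("front end rack",torack(w))
print(st(),go(rack(-.119,-.099),.075,yr))
E
```

```text
front end rack (np.float64(-0.14477390021383152), np.float64(-0.07517016723992967))
front end rack (np.float64(-0.14641476739196674), np.float64(-0.12946741110026963))
front end rack (np.float64(-0.14559526127713177), np.float64(-0.10234947982883454))
(6.2, array([0.486, 0.143, 0.187]), array([-3.142, -0.   ,  0.426]), (np.float64(-0.1190577249048234), np.float64(-0.09899819958199121)), 0.04945289111462016, array([ 0.427, -0.033,  0.857])) (array([0.001, 0.   , 1.861]), np.float64(-0.001098878078882315))
```

Call:
step_arm:
  motion:
    - [[0,0,0],0]
    - [[0,0,0],0]
    - [[0,0,0],0]
    - [[0,0,0.7],0]
    - [[0,0,1.4],0]
    - [[0,0,1.75],0]
    - [[0,0,1.86],0]
    - [[0,0,1.86],0]

```text
time: 7.2
tool_pos: [0.4854, 0.1426, 0.0754]
tool_rot: [3.142, -0.0, 0.426]
contact_force: [0.1, 0.1, 0.8]
opening: 0.0761
grip_force: 0.0
```

Call:
step_arm:
  motion:
    - [[0,0,0],0]
    - [[0,0,0],0]
    - [[0,0,0],0]
    - [[0,0,0],0]
    - [[0,0,0],0]
    - [[0,0,0],0]
  hand: 255
  squeeze: 40

```text
time: 7.95
tool_pos: [0.4855, 0.1426, 0.0755]
tool_rot: [3.141, -0.001, 0.426]
contact_force: [0.1, -0.3, 6.8]
opening: 0.0571
grip_force: 39.9
```

Call:
step_arm:
  motion:
    - [[0,0,-0.03],0]
    - [[-0.15,0,-0.03],0]
    - [[-0.3,0,-0.03],0]
    - [[-0.5,0,-0.03],0]
    - [[-0.7,0,-0.03],0]
    - [[-0.9,0,-0.03],0]
    - [[-1.1,0,-0.03],0]
    - [[-1.3,0,-0.03],0]
    - [[-1.4,0,-0.03],0]
    - [[-1.4,0,-0.03],0]

```text
time: 9.2
tool_pos: [0.4084, 0.1077, 0.077]
tool_rot: [-3.142, -0.0, 0.426]
contact_force: [0.0, 0.1, -0.2]
opening: 0.0574
grip_force: 39.9
```

Call:
step_arm:
  motion:
    - [[0,0,-0.3],0]
    - [[0,0,-0.8],0]
    - [[0,0,-1.4],0]
    - [[0,0,-2],0]
    - [[0,0,-2],0]

```text
time: 9.82
tool_pos: [0.4105, 0.1081, 0.1993]
tool_rot: [3.14, -0.006, 0.426]
contact_force: [0.0, 0.2, -0.6]
opening: 0.0571
grip_force: 39.9
```

```bash
python3 - <<'E'
from plan import *
print(st())
c=look("scene"); o=robot.observe()["tool_pos"];p=pix(c,o)[0].astype(int); im=c["pixels"][:,:,::-1][p[1]-45:p[1]+60,p[0]-70:p[0]+70]
print(p);cv2.imwrite("pics/hold1.png",cv2.resize(im,(700,525),interpolation=cv2.INTER_CUBIC))
for k,a in(("red",0),("yellow",-np.pi/2),("green",np.pi),("blue",np.pi/2)):
    yaw=TA if k in("red","green") else -.7004
    r=TT+.105*np.array([np.cos(TA+a),np.sin(TA+a)]); t=r-.034*np.array([np.cos(yaw),np.sin(yaw)]); print(k,r,"tool",t,yaw,go(t,.19,yaw))
E
```

```text
(9.825, array([0.411, 0.108, 0.199]), array([ 3.14 , -0.006,  0.426]), (np.float64(-0.20223249958592265), np.float64(-0.09927945202186739)), 0.05711736939200677, array([ 0.021,  0.25 , -0.575]))
[240 186]
red [ 0.568 -0.19 ] tool [ 0.547 -0.216] 0.8704 (array([-0.149,  5.861,  0.128]), np.float64(-0.4444380160563175))
yellow [ 0.581 -0.338] tool [ 0.555 -0.316] -0.7004 (array([-0.708,  7.438,  0.128]), np.float64(1.1263619839436831))
green [ 0.433 -0.35 ] tool [ 0.411 -0.376] 0.8704 (array([-3.309,  7.366,  0.128]), np.float64(-0.4444380160563175))
blue [ 0.421 -0.203] tool [ 0.395 -0.181] -0.7004 (array([-2.213,  4.278,  0.128]), np.float64(1.1263619839436831))
```

View pics/hold1.png

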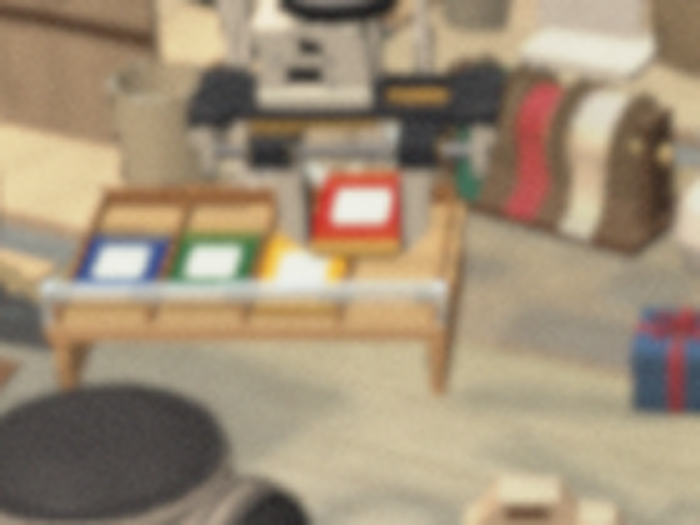

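The red bar is held level. Its label centre is at (362,205) in the crop, or (242.4,182) in the full image. I check the offset and carry the bar over.

Call:
step_arm:
  motion:
    - [[0,0.8,0],0]
    - [[0,1.6,0],0]
    - [[0,2.5,0],-0.1]
    - [[0,3.4,0],-0.2]
    - [[-0.1,4.3,0],-0.3]
    - [[-0.15,5.1,0],-0.4]
    - [[-0.15,5.7,0],-0.445]
    - [[-0.15,5.86,0],-0.445]
    - [[-0.15,5.86,0],-0.445]

```text
time: 11.0
tool_pos: [0.5451, -0.2156, 0.1954]
tool_rot: [-3.139, 0.0, 0.87]
contact_force: [-0.6, 0.3, -0.4]
opening: 0.0576
grip_force: 39.9
```

```bash
python3 - <<'E'
from plan import *
c=look("scene"); w=world(c,[170+362/5,141+205/5],.194)[0]; print("label rel tool rack",np.array(torack(w))-[-.2022,-.0993])
print(st())
im=c["pixels"][:,:,::-1][170:290,280:440]
hsv=cv2.cvtColor(c["pixels"],cv2.COLOR_RGB2HSV)
cv2.imwrite("pics/over1.png",cv2.resize(im,(800,600),interpolation=cv2.INTER_CUBIC))
E
```

```text
label rel tool rack [ 0.034 -0.002]
(11.05, array([ 0.545, -0.215,  0.196]), array([-3.139,  0.   ,  0.871]), (np.float64(-0.2136007322846386), np.float64(-0.4490939047813592)), 0.05760121697571451, array([-0.084, -0.331, -0.517]))
```

View pics/over1.png

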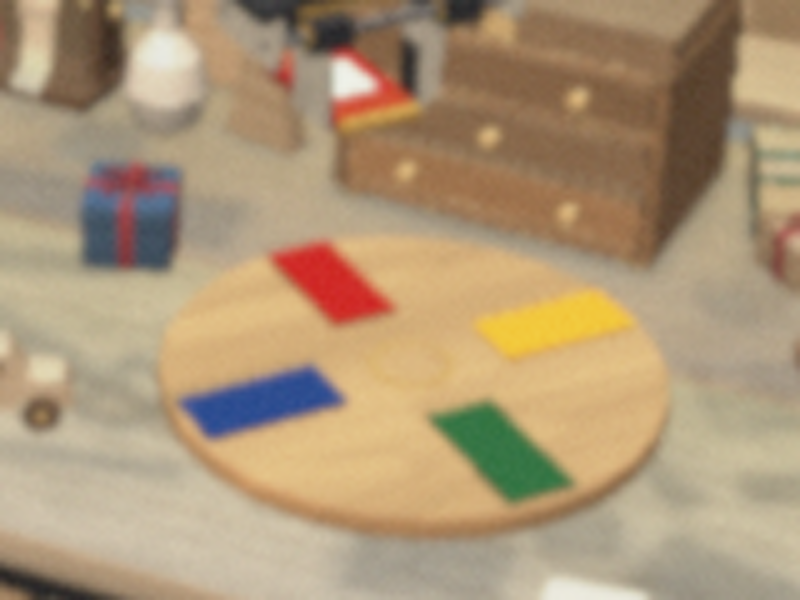

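Call:
step_arm:
  motion:
    - [[0,0,0.8],0]
    - [[0,0,1.5],0]
    - [[0,0,1.9],0]
    - [[0,0,2.0],0]
    - [[0,0,2.0],0]
    - [[0,0,2.0],0]

```text
time: 11.8
tool_pos: [0.5464, -0.2161, 0.0783]
tool_rot: [3.139, -0.001, 0.871]
contact_force: [0.8, -0.0, -1.4]
opening: 0.0575
grip_force: 39.9
```

```bash
python3 - <<'E'
from plan import *
print(st()[1:3],go([.547,-.216],.0545,.8704))
E
```

```text
(array([ 0.546, -0.216,  0.078]), array([ 3.139, -0.001,  0.871])) (array([0.008, 0.007, 0.397]), np.float64(0.0007444260946050107))
```

Call:
step_arm:
  motion:
    - [[0.01,0.01,0.15],0]
    - [[0.01,0.01,0.3],0]
    - [[0.01,0.01,0.38],0]
    - [[0.01,0.01,0.4],0]
    - [[0.01,0.01,0.4],0]
    - [[0.01,0.01,0.4],0]

```text
time: 12.55
tool_pos: [0.5473, -0.2166, 0.0541]
tool_rot: [3.139, -0.0, 0.871]
contact_force: [-0.1, -0.8, 8.1]
opening: 0.0579
grip_force: 39.9
```

Call:
step_arm:
  motion:
    - [[0,0,0],0]
    - [[0,0,0],0]
    - [[0,0,0],0]
    - [[0,0,0],0]
    - [[0,0,0],0]
  hand: 50

```text
time: 13.18
tool_pos: [0.5464, -0.2159, 0.0528]
tool_rot: [-3.141, -0.0, 0.871]
contact_force: [-0.4, -0.4, -0.5]
opening: 0.0736
grip_force: 0.0
```

Call:
step_arm:
  motion:
    - [[0,0,-0.3],0]
    - [[0,0,-0.8],0]
    - [[0,0,-1.6],0]
    - [[0,0,-2.4],0]
    - [[0,0,-2.6],0]
    - [[0,0,-2.6],0]

```text
time: 13.92
tool_pos: [0.5465, -0.216, 0.2092]
tool_rot: [3.141, -0.0, 0.871]
contact_force: [-0.3, -0.4, -0.3]
opening: 0.0739
grip_force: 0.0
```

```bash
python3 - <<'E'
from plan import *
print(st()); t=rack(.064,-.033); print(go(t,.2,yr))
E
```

```text
(13.925, array([ 0.547, -0.216,  0.209]), array([ 3.141, -0.   ,  0.871]), (np.float64(-0.2126706315215974), np.float64(-0.4506561917356928)), 0.07390209711121962, array([-0.348, -0.388, -0.345]))
(array([ 7.153, -4.307,  0.153]), np.float64(0.4438124325849091))
```

Call:
step_arm:
  motion:
    - [[0.8,-0.5,0],0]
    - [[1.6,-1,0],0.06]
    - [[2.4,-1.45,0],0.12]
    - [[3.3,-2,0],0.18]
    - [[4.2,-2.5,0],0.24]
    - [[5.1,-3.05,0],0.3]
    - [[5.9,-3.55,0],0.36]
    - [[6.7,-4.05,0],0.42]
    - [[7.15,-4.31,0],0.444]
    - [[7.15,-4.31,0],0.444]
  hand: 255

```text
time: 15.18
tool_pos: [0.6239, 0.2809, 0.2056]
tool_rot: [-3.141, 0.004, 0.43]
contact_force: [0.0, -0.1, -0.1]
opening: 0.0003
grip_force: 0.0
```

```bash
cat > chk.py <<'E'
from plan import *
# turntable & placed bars from the top camera
def chk(view=None):
    c=look()
    im=c["pixels"]; hsv=cv2.cvtColor(im,cv2.COLOR_RGB2HSV)
    for k,a in(("red",0),("yellow",-np.pi/2),("green",np.pi),("blue",np.pi/2)):
        th=TA+a; e=np.array([np.cos(th),np.sin(th)]); n=np.array([-e[1],e[0]]); r=TT+.105*e
        m=np.zeros(hsv.shape[:2],np.uint8)
        cv2.fillPoly(m,[np.int32(pix(c,[[*(r+s*e*.068+t*n*.043),.04] for s,t in((1,1),(1,-1),(-1,-1),(-1,1))]).round())],255)
        lab=m&cv2.inRange(hsv,(0,0,150),(180,60,255)); nl=cv2.countNonZero(lab); barred=nl>40
        col=np.zeros_like(m)
        for x,y in HUE[k]: col|=cv2.inRange(hsv,(x,110,30),(y,255,255))
        q=lab if barred else m&col
        q=cv2.morphologyEx(q,cv2.MORPH_OPEN,np.ones((2,2),np.uint8))
        v,u=np.nonzero(q); w=world(c,np.c_[u,v],.048 if barred else .038)[:,:2]
        d=w.mean(0)-r; pts=np.nonzero(m&(lab|col)); W=world(c,np.c_[pts[1],pts[0]],.048 if barred else .038)[:,:2]-r
        C=np.cov(np.c_[W@e,W@n].T); ang=.5*np.arctan2(2*C[0,1],C[0,0]-C[1,1])
        print(k,"bar" if barred else "rest",len(u),"radial %.4f tangential %.4f ang %.3f"%(d@e,d@n,ang))
    if view: cv2.imwrite(view,cv2.resize(im[155:270,265:415,::-1],(750,575),interpolation=cv2.INTER_CUBIC))
if __name__=="__main__":
    import sys
    chk(*sys.argv[1:])
E
python3 chk.py pics/chk1.png; python3 -c "
from plan import *
print(st(),go(rack(.064,-.033),.080,yr))"
```

```text
red bar 134 radial -0.0065 tangential -0.0003 ang 0.010
yellow rest 437 radial -0.0007 tangential -0.0060 ang -0.018
green rest 339 radial 0.0042 tangential -0.0024 ang -0.012
blue rest 358 radial 0.0002 tangential 0.0023 ang 0.059
(15.225, array([0.624, 0.279, 0.206]), array([-3.141,  0.004,  0.429]), (np.float64(0.0630113254724228), np.float64(-0.03200202185956133)), 0.00030978100656119285, array([-0.363,  0.087, -0.633])) (array([0.016, 0.017, 2.101]), np.float64(0.0018713118695692366))
```

View pics/chk1.png

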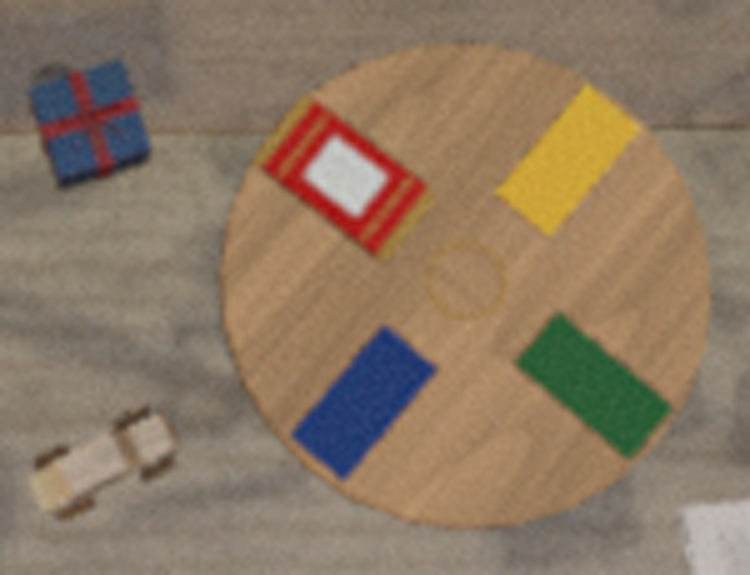

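The red bar sits flat on its rest, with its centre at (346,177) in the crop, about 6 mm inward and within tolerance. The turntable has not moved noticeably. From now on I use a bar offset of 0.029. Next is yellow.

Call:
step_arm:
  motion:
    - [[0.02,0.02,0.8],0]
    - [[0.02,0.02,1.5],0]
    - [[0.02,0.02,1.9],0]
    - [[0.02,0.02,2.1],0]
    - [[0.02,0.02,2.1],0]
    - [[0.02,0.02,2.1],0]
    - [[-0.11,0.02,2.1],0]
    - [[-0.24,0.02,2.1],0]
    - [[-0.37,0.02,2.1],0]
    - [[-0.5,0.02,2.1],0]

```text
time: 16.48
tool_pos: [0.5979, 0.2651, 0.0833]
tool_rot: [3.142, -0.001, 0.427]
contact_force: [0.9, 0.8, 1.1]
opening: 0.0004
grip_force: 0.4
```

```bash
python3 -c "
from plan import *
print(st(),go(rack(-.0205,-.033),.080,yr))"
```

```text
(16.475, array([0.598, 0.265, 0.083]), array([ 3.142, -0.001,  0.427]), (np.float64(0.03337655274693479), np.float64(-0.03402457352078594)), 0.00036872444423530497, array([0.853, 0.82 , 1.092])) (array([-0.898, -0.017,  0.056]), np.float64(-0.00016546395993000118))
```

Call:
step_arm:
  motion:
    - [[-0.13,0,0.05],0]
    - [[-0.26,0,0.05],0]
    - [[-0.39,0,0.05],0]
    - [[-0.52,0,0.05],0]
    - [[-0.65,0,0.05],0]
    - [[-0.78,0,0.05],0]
    - [[-0.87,0,0.05],0]
    - [[-0.87,0,0.05],0]

```text
time: 17.48
tool_pos: [0.5504, 0.2435, 0.08]
tool_rot: [-3.141, 0.0, 0.427]
contact_force: [0.4, -0.1, 0.2]
opening: 0.0005
grip_force: 0.0
```

Call:
step_arm:
  motion:
    - [[0.4,0,-0.4],0]
    - [[0.4,0,-1.2],0]
    - [[0.4,0,-1.8],0]
    - [[-0.4,0,-1.9],0]
    - [[-1.2,0,-1.9],0]
    - [[-1.65,0,-1.9],0]
    - [[-1.65,0,-1.9],0]
    - [[-1.65,0,-1.9],0]
  hand: 45

```text
time: 18.48
tool_pos: [0.4618, 0.203, 0.1943]
tool_rot: [3.141, -0.002, 0.427]
contact_force: [0.8, -0.4, 0.6]
opening: 0.074
grip_force: 0.0
```

```bash
python3 -c "
from plan import *
print(st(),go(rack(-.119,-.033),.075,yr))"
```

```text
(18.475, array([0.462, 0.203, 0.194]), array([ 3.141, -0.002,  0.427]), (np.float64(-0.11630711264931497), np.float64(-0.034173347196406224)), 0.07398328238853619, array([ 0.778, -0.433,  0.557])) (array([-0.045, -0.02 ,  1.988]), np.float64(-0.000313291726123488))
```

Call:
step_arm:
  motion:
    - [[-0.045,-0.02,0.8],0]
    - [[-0.045,-0.02,1.5],0]
    - [[-0.045,-0.02,1.85],0]
    - [[-0.045,-0.02,1.99],0]
    - [[-0.045,-0.02,1.99],0]
    - [[-0.045,-0.02,1.99],0]

```text
time: 19.23
tool_pos: [0.4586, 0.2029, 0.0754]
tool_rot: [3.141, -0.002, 0.427]
contact_force: [0.6, 0.2, 0.5]
opening: 0.0756
grip_force: 0.0
```

Call:
step_arm:
  motion:
    - [[0,0,0],0]
    - [[0,0,0],0]
    - [[0,0,0],0]
    - [[0,0,0],0]
    - [[0,0,0],0]
    - [[0,0,0],0]
  hand: 255
  squeeze: 40

```text
time: 19.98
tool_pos: [0.4578, 0.2027, 0.0748]
tool_rot: [-3.142, -0.001, 0.427]
contact_force: [-1.2, 0.1, 3.7]
opening: 0.0576
grip_force: 39.9
```

```bash
python3 -c "
from plan import *
print(st(),go(rack(-.119,-.033),.0755,yr))"
```

```text
(19.975, array([0.458, 0.203, 0.075]), array([-3.142, -0.001,  0.427]), (np.float64(-0.12004240653249706), np.float64(-0.0328175248346775)), 0.057643535249518506, array([-1.182,  0.111,  3.677])) (array([ 0.017,  0.003, -0.012]), np.float64(-0.00023697181845117044))
```

Call:
step_arm:
  motion:
    - [[0,0,-0.03],0]
    - [[-0.15,0,-0.03],0]
    - [[-0.3,0,-0.03],0]
    - [[-0.5,0,-0.03],0]
    - [[-0.7,0,-0.03],0]
    - [[-0.9,0,-0.03],0]
    - [[-1.1,0,-0.03],0]
    - [[-1.3,0,-0.03],0]
    - [[-1.4,0,-0.03],0]
    - [[-1.4,0,-0.03],0]

```text
time: 21.22
tool_pos: [0.381, 0.1678, 0.0764]
tool_rot: [-3.142, -0.0, 0.427]
contact_force: [-1.2, 0.6, -1.0]
opening: 0.0576
grip_force: 39.9
```

Call:
step_arm:
  motion:
    - [[0,0,-0.3],0]
    - [[0,0,-0.8],0]
    - [[0,0,-1.4],0]
    - [[0,0,-2],0]
    - [[0,0,-2],0]

```text
time: 21.85
tool_pos: [0.3831, 0.1684, 0.1987]
tool_rot: [3.14, -0.006, 0.427]
contact_force: [-0.0, 0.5, -1.2]
opening: 0.0572
grip_force: 39.9
```

```bash
cat >> plan.py <<'E'
def place(k,off,z):
    a=dict(red=0,yellow=-np.pi/2,green=np.pi,blue=np.pi/2)[k]; yaw=TA if k in("red","green") else TA-np.pi/2
    t=TT+.105*np.array([np.cos(TA+a),np.sin(TA+a)])-off*np.array([np.cos(yaw),np.sin(yaw)]); return t,go(t,z,yaw)
E
python3 - <<'E'
from plan import *
print(st(),place("yellow",.031,.195))
c=look("scene"); p=pix(c,robot.observe()["tool_pos"])[0].astype(int); u0,v0=p-[45,25]
hsv=cv2.cvtColor(c["pixels"],cv2.COLOR_RGB2HSV)[v0:v0+60,u0:u0+90]
# yellow bar + enclosed label -> label centroid
m=cv2.inRange(hsv,(18,140,90),(32,255,255)); n,l,s,ce=cv2.connectedComponentsWithStats(m)
for i in range(1,n):
    if s[i,4]>40: print("yel",s[i],ce[i]+[u0,v0], np.array(torack(world(c,ce[i]+[u0,v0],.194)[0]))-torack(robot.observe()["tool_pos"]))
E
```

```text
(21.85, array([0.383, 0.168, 0.199]), array([ 3.14 , -0.006,  0.427]), (np.float64(-0.2022757882248327), np.float64(-0.0331091918055365)), 0.05715657419457606, array([-0.041,  0.472, -1.216])) (array([ 0.557, -0.318]), (array([-0.711,  8.58 ,  0.062]), np.float64(1.1272753039414782)))
yel [ 37  14  18  17 150] [219.14 184.58] [0.017 0.004]
```

Call:
step_arm:
  motion:
    - [[0,0.8,0],0.1]
    - [[-0.1,1.7,0],0.2]
    - [[-0.2,2.6,0],0.33]
    - [[-0.3,3.5,0],0.46]
    - [[-0.4,4.4,0],0.6]
    - [[-0.5,5.3,0],0.74]
    - [[-0.6,6.2,0],0.88]
    - [[-0.7,7.1,0],1.0]
    - [[-0.71,7.9,0],1.1]
    - [[-0.71,8.5,0],1.127]

```text
time: 23.15
tool_pos: [0.5534, -0.3159, 0.1937]
tool_rot: [3.141, 0.003, -0.703]
contact_force: [0.5, 0.1, -1.0]
opening: 0.058
grip_force: 39.9
```

```bash
python3 -c "
from plan import *
print(st()[1:3],place('yellow',.031,.075))"
```

```text
(array([ 0.553, -0.316,  0.194]), array([ 3.141,  0.003, -0.703])) (array([ 0.557, -0.318]), (array([ 0.072, -0.017,  1.979]), np.float64(-0.002787287715713571)))
```

Call:
step_arm:
  motion:
    - [[0,0,0.8],0]
    - [[0,0,1.5],0]
    - [[0,0,1.85],0]
    - [[0,0,1.95],0]
    - [[0,0,1.95],0]
    - [[0,0,1.95],0]

```text
time: 23.9
tool_pos: [0.5541, -0.3144, 0.0803]
tool_rot: [-3.141, -0.002, -0.7]
contact_force: [-0.2, -0.6, -0.6]
opening: 0.0577
grip_force: 39.9
```

```bash
python3 -c "
from plan import *
print(st()[1:3],place('yellow',.031,.054))"
```

```text
(array([ 0.554, -0.314,  0.08 ]), array([-3.141, -0.002, -0.7  ])) (array([ 0.557, -0.318]), (array([0.08 , 0.009, 0.438]), np.float64(0.00027526019334134233)))
```

Call:
step_arm:
  motion:
    - [[0.08,0.01,0.15],0]
    - [[0.08,0.01,0.3],0]
    - [[0.08,0.01,0.4],0]
    - [[0.08,0.01,0.44],0]
    - [[0.08,0.01,0.44],0]
    - [[0.08,0.01,0.44],0]

```text
time: 24.65
tool_pos: [0.5567, -0.3175, 0.0531]
tool_rot: [-3.142, 0.0, -0.7]
contact_force: [-1.9, 1.8, 3.0]
opening: 0.0574
grip_force: 39.9
```

Call:
step_arm:
  motion:
    - [[0,0,0],0]
    - [[0,0,0],0]
    - [[0,0,0],0]
    - [[0,0,0],0]
    - [[0,0,0],0]
  hand: 50

```text
time: 25.28
tool_pos: [0.5568, -0.3176, 0.0528]
tool_rot: [-3.142, 0.0, -0.7]
contact_force: [-0.4, -0.4, -0.2]
opening: 0.0743
grip_force: 0.0
```

Call:
step_arm:
  motion:
    - [[0,0,-0.3],0]
    - [[0,0,-0.8],0]
    - [[0,0,-1.6],0]
    - [[0,0,-2.4],0]
    - [[0,0,-2.6],0]
    - [[0,0,-2.6],0]

```text
time: 26.02
tool_pos: [0.557, -0.3177, 0.2103]
tool_rot: [-3.141, -0.002, -0.7]
contact_force: [0.0, 0.0, 0.0]
opening: 0.0738
grip_force: 0.0
```

```bash
python3 - <<'E'
from plan import *
print(st()); t=rack(.066,.033); print(go(t,.2,yr))
E
```

```text
(26.025, array([ 0.557, -0.318,  0.21 ]), array([-3.141, -0.002, -0.7  ]), (np.float64(-0.2452657598839319), np.float64(-0.5475603573358232)), 0.07376893018469735, array([0.026, 0.026, 0.031]))
(array([-6.513, -8.839,  0.171]), np.float64(-1.1271489920811106))
```

Call:
step_arm:
  motion:
    - [[-0.5,-0.7,0],-0.1]
    - [[-1.1,-1.5,0],-0.22]
    - [[-1.7,-2.3,0],-0.34]
    - [[-2.3,-3.1,0],-0.46]
    - [[-2.9,-3.9,0],-0.58]
    - [[-3.5,-4.7,0],-0.7]
    - [[-4.1,-5.5,0],-0.82]
    - [[-4.7,-6.3,0],-0.94]
    - [[-5.3,-7.1,0],-1.06]
    - [[-5.9,-7.9,0],-1.127]
  hand: 255

```text
time: 27.28
tool_pos: [0.5906, 0.2746, 0.2068]
tool_rot: [-3.141, 0.004, 0.43]
contact_force: [1.0, -0.1, 0.5]
opening: 0.0006
grip_force: 0.0
```

```bash
python3 chk.py;python3 - <<'E'
from plan import *
print(st()); t=rack(.066,.033); print(go(t,.2,yr))
E
```

```text
red bar 135 radial -0.0062 tangential -0.0004 ang 0.016
yellow bar 130 radial 0.0029 tangential -0.0045 ang 0.019
green rest 338 radial 0.0046 tangential -0.0024 ang -0.019
blue rest 355 radial 0.0003 tangential 0.0024 ang 0.025
(27.325, array([0.589, 0.282, 0.206]), array([-3.137,  0.002,  0.437]), (np.float64(0.03271253125484723), np.float64(-0.015017635312797957)), 0.0004255171427938765, array([-3.576,  1.755, -1.045]))
(array([ 0.563, -0.795,  0.108]), np.float64(0.009844371155722786))
```

Call:
step_arm:
  motion:
    - [[0.3,-0.5,0],0]
    - [[0.55,-0.9,0],0]
    - [[0.55,-0.9,0],0]
    - [[0.55,-0.9,0],0]

```text
time: 27.82
tool_pos: [0.5987, 0.3349, 0.2074]
tool_rot: [3.141, 0.003, 0.427]
contact_force: [-0.1, -0.3, 0.2]
opening: 0.0005
grip_force: 0.0
```

```bash
python3 - <<'E'
from plan import *
print(st()); t=rack(.066,.033); print(go(t,.08,yr))
E
```

```text
(27.825, array([0.599, 0.335, 0.207]), array([3.141, 0.003, 0.427]), (np.float64(0.06299556725760888), np.float64(0.02914456413127263)), 0.000453483312571034, array([-0.124, -0.315,  0.17 ]))
(array([ 0.05 , -0.064,  2.124]), np.float64(-0.0004564296286875269))
```

Call:
step_arm:
  motion:
    - [[0.05,-0.065,0.8],0]
    - [[0.05,-0.065,1.5],0]
    - [[0.05,-0.065,1.9],0]
    - [[0.05,-0.065,2.12],0]
    - [[0.05,-0.065,2.12],0]
    - [[0.05,-0.065,2.12],0]
    - [[-0.08,-0.065,2.12],0]
    - [[-0.21,-0.065,2.12],0]
    - [[-0.34,-0.065,2.12],0]
    - [[-0.47,-0.065,2.12],0]

```text
time: 29.08
tool_pos: [0.5716, 0.3276, 0.0822]
tool_rot: [-3.142, -0.001, 0.427]
contact_force: [1.4, 0.8, 0.9]
opening: 0.0006
grip_force: 0.4
```

```bash
python3 -c "
from plan import *
print(st(),go(rack(-.0195,.033),.080,yr))"
```

```text
(29.075, array([0.572, 0.328, 0.082]), array([-3.142, -0.001,  0.427]), (np.float64(0.03525188161897431), np.float64(0.033743447898624934)), 0.0006160822220822963, array([1.379, 0.755, 0.872])) (array([-0.913,  0.013,  0.036]), np.float64(-0.00012816034731155668))
```

Call:
step_arm:
  motion:
    - [[-0.13,0,0.03],0]
    - [[-0.26,0,0.03],0]
    - [[-0.39,0,0.03],0]
    - [[-0.52,0,0.03],0]
    - [[-0.65,0,0.03],0]
    - [[-0.78,0,0.03],0]
    - [[-0.89,0,0.03],0]
    - [[-0.89,0,0.03],0]

```text
time: 30.08
tool_pos: [0.5229, 0.3054, 0.08]
tool_rot: [-3.142, 0.0, 0.427]
contact_force: [-0.5, -0.1, 0.0]
opening: 0.0004
grip_force: 0.0
```

Call:
step_arm:
  motion:
    - [[0.4,0,-0.4],0]
    - [[0.4,0,-1.2],0]
    - [[0.4,0,-1.8],0]
    - [[-0.4,0,-1.9],0]
    - [[-1.2,0,-1.9],0]
    - [[-1.68,0,-1.9],0]
    - [[-1.68,0,-1.9],0]
    - [[-1.68,0,-1.9],0]
  hand: 45

```text
time: 31.08
tool_pos: [0.4327, 0.2643, 0.1943]
tool_rot: [-3.142, -0.002, 0.427]
contact_force: [0.9, 0.7, -0.3]
opening: 0.0741
grip_force: 0.0
```

```bash
python3 -c "
from plan import *
print(torack([.5235,.306]),st(),go(rack(-.119,.033),.075,yr))"
```

```text
(np.float64(-0.017454163223439553), np.float64(0.03402457074785992)) (31.075, array([0.433, 0.264, 0.194]), array([-3.142, -0.002,  0.427]), (np.float64(-0.11743105641420284), np.float64(0.03366118414514014)), 0.07406850641902875, array([ 0.883,  0.671, -0.339])) (array([-0.026,  0.011,  1.989]), np.float64(-0.0003044478838596376))
```

Call:
step_arm:
  motion:
    - [[-0.02,0.01,0.8],0]
    - [[-0.02,0.01,1.5],0]
    - [[-0.02,0.01,1.85],0]
    - [[-0.02,0.01,1.99],0]
    - [[-0.02,0.01,1.99],0]
    - [[-0.02,0.01,1.99],0]

```text
time: 31.82
tool_pos: [0.4316, 0.2632, 0.0754]
tool_rot: [3.142, -0.002, 0.427]
contact_force: [-0.3, 0.4, 0.6]
opening: 0.076
grip_force: 0.0
```

Call:
step_arm:
  motion:
    - [[0,0,0],0]
    - [[0,0,0],0]
    - [[0,0,0],0]
    - [[0,0,0],0]
    - [[0,0,0],0]
    - [[0,0,0],0]
  hand: 255
  squeeze: 40

```text
time: 32.58
tool_pos: [0.4309, 0.2629, 0.0748]
tool_rot: [-3.142, -0.001, 0.427]
contact_force: [-1.3, -0.5, 5.5]
opening: 0.0573
grip_force: 39.9
```

Call:
step_arm:
  motion:
    - [[0,0,-0.03],0]
    - [[-0.15,0,-0.03],0]
    - [[-0.3,0,-0.03],0]
    - [[-0.5,0,-0.03],0]
    - [[-0.7,0,-0.03],0]
    - [[-0.9,0,-0.03],0]
    - [[-1.1,0,-0.03],0]
    - [[-1.3,0,-0.03],0]
    - [[-1.4,0,-0.03],0]
    - [[-1.4,0,-0.03],0]

```text
time: 33.83
tool_pos: [0.3541, 0.228, 0.0764]
tool_rot: [-3.142, -0.0, 0.427]
contact_force: [0.0, -0.6, -0.5]
opening: 0.0577
grip_force: 39.9
```

Call:
step_arm:
  motion:
    - [[0,0,-0.3],0]
    - [[0,0,-0.8],0]
    - [[0,0,-1.4],0]
    - [[0,0,-2],0]
    - [[0,0,-2],0]
    - [[0,0,-2],0]

```text
time: 34.58
tool_pos: [0.354, 0.2279, 0.1957]
tool_rot: [-3.142, 0.001, 0.427]
contact_force: [-1.1, 0.1, -0.6]
opening: 0.0576
grip_force: 39.9
```

```bash
python3 -c "
from plan import *
print(st(),place('green',.032,.195))"
```

```text
(34.575, array([0.354, 0.228, 0.196]), array([-3.142,  0.001,  0.427]), (np.float64(-0.20405772094795255), np.float64(0.03311831962274612)), 0.05763447658153855, array([-1.066,  0.098, -0.607])) (array([ 0.413, -0.375]), (array([-3.272,  9.55 ,  0.012]), np.float64(-0.4436278772474411)))
```

Call:
step_arm:
  motion:
    - [[0,0.8,0],0]
    - [[0,1.7,0],0]
    - [[-0.1,2.6,0],-0.05]
    - [[-0.3,3.5,0],-0.1]
    - [[-0.7,4.4,0],-0.2]
    - [[-1.1,5.3,0],-0.3]
    - [[-1.5,6.2,0],-0.4]
    - [[-2,7,0],-0.44]
    - [[-2.5,7.9,0],-0.444]
    - [[-3,8.8,0],-0.444]

```text
time: 35.83
tool_pos: [0.4081, -0.3288, 0.1946]
tool_rot: [-3.139, -0.001, 0.871]
contact_force: [0.9, -0.1, -0.8]
opening: 0.0573
grip_force: 39.9
```

```bash
python3 -c "
from plan import *
print(st(),place('green',.032,.075))"
```

```text
(35.825, array([ 0.408, -0.329,  0.195]), array([-3.139, -0.001,  0.871]), (np.float64(-0.385366216068544), np.float64(-0.49595681837227396)), 0.05729999737756952, array([ 0.947, -0.145, -0.836])) (array([ 0.413, -0.375]), (array([-0.541,  0.552,  1.993]), np.float64(0.00017480580246997945)))
```

Call:
step_arm:
  motion:
    - [[-0.4,0.4,0],0]
    - [[-0.52,0.53,0.4],0]
    - [[-0.52,0.53,1.1],0]
    - [[-0.52,0.53,1.7],0]
    - [[-0.52,0.53,1.93],0]
    - [[-0.52,0.53,1.95],0]
    - [[-0.52,0.53,1.95],0]
    - [[-0.52,0.53,1.95],0]

```text
time: 36.83
tool_pos: [0.4138, -0.372, 0.0806]
tool_rot: [3.139, 0.0, 0.871]
contact_force: [0.5, 0.9, -0.2]
opening: 0.0572
grip_force: 39.9
```

```bash
python3 -c "
from plan import *
print(st(),place('green',.032,.053))"
```

```text
(36.825, array([ 0.414, -0.372,  0.081]), array([3.139, 0.   , 0.871]), (np.float64(-0.3981370694233948), np.float64(-0.5376605235337876)), 0.05720150689358105, array([ 0.507,  0.866, -0.19 ])) (array([ 0.413, -0.375]), (array([-0.051,  0.016,  0.459]), np.float64(0.00047821889368027115)))
```

Call:
step_arm:
  motion:
    - [[-0.05,0.015,0.15],0]
    - [[-0.05,0.015,0.3],0]
    - [[-0.05,0.015,0.4],0]
    - [[-0.05,0.015,0.45],0]
    - [[-0.05,0.015,0.45],0]
    - [[-0.05,0.015,0.45],0]

```text
time: 37.58
tool_pos: [0.4126, -0.375, 0.0531]
tool_rot: [3.139, 0.0, 0.871]
contact_force: [1.2, 0.2, 5.3]
opening: 0.0573
grip_force: 39.9
```

Call:
step_arm:
  motion:
    - [[0,0,0],0]
    - [[0,0,0],0]
    - [[0,0,0],0]
    - [[0,0,0],0]
    - [[0,0,0],0]
  hand: 50

```text
time: 38.2
tool_pos: [0.4119, -0.3743, 0.0522]
tool_rot: [-3.141, -0.0, 0.871]
contact_force: [-0.1, -0.7, 1.0]
opening: 0.0738
grip_force: 0.0
```

Call:
step_arm:
  motion:
    - [[0,0,-0.3],0]
    - [[0,0,-0.8],0]
    - [[0,0,-1.6],0]
    - [[0,0,-2.4],0]
    - [[0,0,-2.6],0]
    - [[0,0,-2.6],0]

```text
time: 38.95
tool_pos: [0.412, -0.3744, 0.2086]
tool_rot: [3.141, 0.0, 0.871]
contact_force: [-0.5, -1.0, -1.0]
opening: 0.0734
grip_force: 0.0
```

```bash
python3 - <<'E'
from plan import *
print(st()); t=rack(.066,.099); print(go(t,.2,yr))
E
```

```text
(38.95, array([ 0.412, -0.374,  0.209]), array([3.141, 0.   , 0.871]), (np.float64(-0.4007325919398848), np.float64(-0.5391161714064459)), 0.07343115161383763, array([-0.519, -1.036, -0.978]))
(array([11.592, -6.265,  0.143]), np.float64(0.4437809933848631))
```

Call:
step_arm:
  motion:
    - [[0.8,-0.43,0],0]
    - [[1.65,-0.9,0],0]
    - [[2.5,-1.35,0],0.05]
    - [[3.4,-1.84,0],0.1]
    - [[4.3,-2.32,0],0.15]
    - [[5.2,-2.81,0],0.2]
    - [[6.1,-3.3,0],0.25]
    - [[7,-3.78,0],0.3]
    - [[7.9,-4.27,0],0.35]
    - [[8.7,-4.7,0],0.4]
  hand: 255

```text
time: 40.2
tool_pos: [0.5317, 0.2086, 0.206]
tool_rot: [-3.141, 0.004, 0.47]
contact_force: [1.7, -1.1, -0.4]
opening: 0.0007
grip_force: 0.0
```

Call:
step_arm:
  motion:
    - [[0.9,-0.1,0],0.02]
    - [[1.8,-0.2,0],0.04]
    - [[2.6,-0.28,0],0.04]
    - [[2.9,-0.28,0],0.04]
    - [[2.9,-0.28,0],0.04]

```text
time: 40.83
tool_pos: [0.6798, 0.3006, 0.2042]
tool_rot: [-3.141, 0.005, 0.431]
contact_force: [-0.5, 0.4, 0.5]
opening: 0.0
grip_force: 0.0
```

```bash
python3 chk.py;python3 - <<'E'
from plan import *
print(st()); t=rack(.066,.099); print(go(t,.2,yr))
E
```

```text
red bar 134 radial -0.0066 tangential 0.0009 ang 0.024
yellow bar 128 radial 0.0031 tangential -0.0032 ang 0.024
green bar 149 radial 0.0021 tangential 0.0001 ang 0.025
blue rest 361 radial 0.0001 tangential 0.0035 ang 0.061
(40.875, array([0.679, 0.3  , 0.205]), array([-3.141,  0.005,  0.431]), (np.float64(0.12195349553047759), np.float64(-0.03575106953522943)), 0.00062908469119627, array([-1.066, -0.406, -0.196]))
(array([-0.924, -2.249,  0.086]), np.float64(0.003910030368811768))
```

Call:
step_arm:
  motion:
    - [[-0.5,-0.7,0],0]
    - [[-0.92,-1.5,0],0]
    - [[-0.92,-2.1,0],0]
    - [[-0.92,-2.25,0],0]
    - [[-0.92,-2.25,0],0]
    - [[-0.92,-2.25,0],0]

```text
time: 41.62
tool_pos: [0.5742, 0.3985, 0.2081]
tool_rot: [3.141, 0.0, 0.429]
contact_force: [0.1, -0.6, -0.0]
opening: 0.0003
grip_force: 0.0
```

```bash
python3 - <<'E'
from plan import *
print(st()); t=rack(.065,.099); print(go(t,.08,yr))
E
```

```text
(41.625, array([0.574, 0.399, 0.208]), array([3.141, 0.   , 0.429]), (np.float64(0.06703902582464326), np.float64(0.09723843730610517)), 0.0002654972712484301, array([ 0.096, -0.582, -0.009]))
(array([-0.034, -0.029,  2.134]), np.float64(0.0021136823793863613))
```

Call:
step_arm:
  motion:
    - [[-0.03,-0.03,0.8],0]
    - [[-0.03,-0.03,1.5],0]
    - [[-0.03,-0.03,1.9],0]
    - [[-0.03,-0.03,2.13],0]
    - [[-0.03,-0.03,2.13],0]
    - [[-0.03,-0.03,2.13],0]
    - [[-0.16,-0.03,2.13],0]
    - [[-0.29,-0.03,2.13],0]
    - [[-0.42,-0.03,2.13],0]
    - [[-0.55,-0.03,2.13],0]

```text
time: 42.88
tool_pos: [0.5424, 0.3879, 0.081]
tool_rot: [-3.141, -0.001, 0.431]
contact_force: [0.9, 0.2, 1.7]
opening: 0.0004
grip_force: 0.4
```

```bash
python3 -c "
from plan import *
print(st(),go(rack(-.0195,.099),.080,yr))"
```

```text
(42.875, array([0.542, 0.388, 0.081]), array([-3.141, -0.001,  0.431]), (np.float64(0.0336202752650887), np.float64(0.10072412023991971)), 0.00039332882355457905, array([0.938, 0.171, 1.673])) (array([-0.885,  0.025,  0.017]), np.float64(0.0038918254401996144))
```

Call:
step_arm:
  motion:
    - [[-0.13,0.01,0.02],0]
    - [[-0.26,0.02,0.02],0]
    - [[-0.39,0.025,0.02],0]
    - [[-0.52,0.025,0.02],0.004]
    - [[-0.65,0.025,0.02],0.004]
    - [[-0.78,0.025,0.02],0.004]
    - [[-0.87,0.025,0.02],0.004]
    - [[-0.87,0.025,0.02],0.004]

```text
time: 43.88
tool_pos: [0.4955, 0.3647, 0.0794]
tool_rot: [-3.142, 0.0, 0.427]
contact_force: [-0.4, -0.2, 0.1]
opening: 0.0003
grip_force: 0.0
```

Call:
step_arm:
  motion:
    - [[0.4,0,-0.4],0]
    - [[0.4,0,-1.2],0]
    - [[0.4,0,-1.8],0]
    - [[-0.4,0,-1.9],0]
    - [[-1.2,0,-1.9],0]
    - [[-1.68,0,-1.9],0]
    - [[-1.68,0,-1.9],0]
    - [[-1.68,0,-1.9],0]
  hand: 55

```text
time: 44.88
tool_pos: [0.4052, 0.3235, 0.1937]
tool_rot: [-3.141, -0.002, 0.427]
contact_force: [0.3, 0.9, 0.1]
opening: 0.0711
grip_force: 0.0
```

```bash
python3 - <<'E'
from plan import *
print(st(),go(rack(-.119,.099),.0755,yr))
c=look("scene"); p=pix(c,[*rack(-.12,.1),.07])[0].astype(int); im=c["pixels"][:,:,::-1][p[1]-40:p[1]+40,p[0]-55:p[0]+65]
cv2.imwrite("pics/blue.png",cv2.resize(im,(780,520),interpolation=cv2.INTER_CUBIC))
E
```

```text
(44.875, array([0.405, 0.324, 0.194]), array([-3.141, -0.002,  0.427]), (np.float64(-0.11784747488917967), np.float64(0.09895803098953602)), 0.07111962314109779, array([0.326, 0.934, 0.066])) (array([-0.019, -0.001,  1.97 ]), np.float64(-0.0003066104921676249))
```

View pics/blue.png

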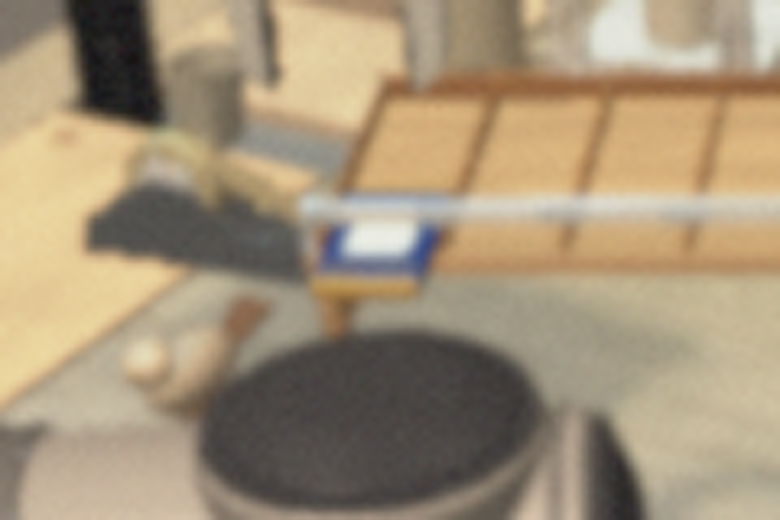

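The blue bar projects, with its label at (380,238) in the crop. The bird's tail, at (250,305), is clear to the left.

Call:
step_arm:
  motion:
    - [[-0.02,0,0.8],0]
    - [[-0.02,0,1.5],0]
    - [[-0.02,0,1.85],0]
    - [[-0.02,0,1.97],0]
    - [[-0.02,0,1.97],0]
    - [[-0.02,0,1.97],0]

```text
time: 45.68
tool_pos: [0.4039, 0.323, 0.0761]
tool_rot: [-3.141, -0.002, 0.427]
contact_force: [-0.4, 0.1, 0.9]
opening: 0.072
grip_force: 0.0
```

Call:
step_arm:
  motion:
    - [[0,0,0],0]
    - [[0,0,0],0]
    - [[0,0,0],0]
    - [[0,0,0],0]
    - [[0,0,0],0]
    - [[0,0,0],0]
  hand: 255
  squeeze: 40

```text
time: 46.42
tool_pos: [0.4033, 0.3227, 0.0755]
tool_rot: [-3.141, -0.001, 0.427]
contact_force: [-0.5, -0.6, 4.8]
opening: 0.0577
grip_force: 40.0
```

Call:
step_arm:
  motion:
    - [[0,0,-0.03],0]
    - [[-0.15,0,-0.03],0]
    - [[-0.3,0,-0.03],0]
    - [[-0.5,0,-0.03],0]
    - [[-0.7,0,-0.03],0]
    - [[-0.9,0,-0.03],0]
    - [[-1.1,0,-0.03],0]
    - [[-1.3,0,-0.03],0]
    - [[-1.3,0,-0.03],0]
    - [[-1.3,0,-0.03],0]

```text
time: 47.68
tool_pos: [0.3325, 0.2905, 0.0771]
tool_rot: [-3.141, -0.001, 0.427]
contact_force: [0.4, 0.0, -0.5]
opening: 0.0574
grip_force: 40.0
```

Call:
step_arm:
  motion:
    - [[0,0,-0.3],0]
    - [[0,0,-0.8],0]
    - [[0,0,-1.4],0]
    - [[0,0,-2],0]
    - [[0,0,-2],0]
    - [[0,0,-2],0]

```text
time: 48.42
tool_pos: [0.3319, 0.2901, 0.1963]
tool_rot: [3.142, 0.001, 0.427]
contact_force: [0.1, 0.3, -1.7]
opening: 0.0572
grip_force: 40.0
```

```bash
python3 -c "
from plan import *
print(st(),place('blue',.032,.195))"
```

```text
(48.425, array([0.332, 0.29 , 0.196]), array([3.142, 0.001, 0.427]), (np.float64(-0.19843324205211446), np.float64(0.09888031465384421)), 0.05721297992605108, array([ 0.128,  0.264, -1.668])) (array([ 0.396, -0.182]), (array([-2.282,  7.604,  0.021]), np.float64(1.1270669380952203)))
```

Call:
step_arm:
  motion:
    - [[0.1,0.8,0],0.1]
    - [[0.2,1.6,0],0.22]
    - [[0.1,2.5,0],0.36]
    - [[-0.1,3.4,0],0.5]
    - [[-0.5,4.3,0],0.65]
    - [[-0.9,5.1,0],0.8]
    - [[-1.4,5.9,0],0.95]
    - [[-1.9,6.7,0],1.1]
    - [[-2.28,7.4,0],1.127]
    - [[-2.28,7.6,0],1.127]

```text
time: 49.68
tool_pos: [0.3954, -0.1836, 0.1955]
tool_rot: [3.141, 0.002, -0.704]
contact_force: [-0.4, -0.1, -0.6]
opening: 0.0574
grip_force: 40.0
```

```bash
python3 -c "
from plan import *
print(st(),place('blue',.032,.080))"
```

```text
(49.675, array([ 0.395, -0.184,  0.196]), array([ 3.141,  0.002, -0.704]), (np.float64(-0.3367879159199218), np.float64(-0.3586017231160679)), 0.057362641925152724, array([-0.442, -0.079, -0.634])) (array([ 0.396, -0.182]), (array([-0.011, -0.028,  1.926]), np.float64(-0.00389552597811349)))
```

Call:
step_arm:
  motion:
    - [[0,-0.02,0.8],0]
    - [[0,-0.02,1.5],0]
    - [[0,-0.02,1.85],0]
    - [[0,-0.02,1.93],0]
    - [[0,-0.02,1.93],0]
    - [[0,-0.02,1.93],0]

```text
time: 50.42
tool_pos: [0.3977, -0.1807, 0.0819]
tool_rot: [-3.141, -0.002, -0.7]
contact_force: [0.5, -1.1, -0.7]
opening: 0.0576
grip_force: 40.0
```

```bash
python3 -c "
from plan import *
print(st(),place('blue',.032,.0535))"
```

```text
(50.425, array([ 0.398, -0.181,  0.082]), array([-3.141, -0.002, -0.7  ]), (np.float64(-0.3335344090314639), np.float64(-0.3568210755484551)), 0.057601245402215825, array([ 0.534, -1.08 , -0.733])) (array([ 0.396, -0.182]), (array([-0.007,  0.033,  0.473]), np.float64(0.0005891788238061579)))
```

Call:
step_arm:
  motion:
    - [[-0.01,0.05,0.15],0]
    - [[-0.01,0.05,0.3],0]
    - [[-0.01,0.05,0.4],0]
    - [[-0.01,0.05,0.47],0]
    - [[-0.01,0.05,0.47],0]
    - [[-0.01,0.05,0.47],0]

```text
time: 51.18
tool_pos: [0.3945, -0.1823, 0.0537]
tool_rot: [-3.141, 0.0, -0.7]
contact_force: [-3.9, 2.6, 14.0]
opening: 0.0572
grip_force: 40.0
```

Call:
step_arm:
  motion:
    - [[0,0,0],0]
    - [[0,0,0],0]
    - [[0,0,0],0]
    - [[0,0,0],0]
    - [[0,0,0],0]
  hand: 50

```text
time: 51.8
tool_pos: [0.3947, -0.1824, 0.0528]
tool_rot: [-3.142, 0.0, -0.7]
contact_force: [0.5, -0.3, 0.0]
opening: 0.0737
grip_force: 0.0
```

Call:
step_arm:
  motion:
    - [[0,0,-0.3],0]
    - [[0,0,-0.8],0]
    - [[0,0,-1.6],0]
    - [[0,0,-2.4],0]
    - [[0,0,-2.6],0]
    - [[0,0,-2.6],0]

```text
time: 52.55
tool_pos: [0.3948, -0.1825, 0.2091]
tool_rot: [-3.141, -0.001, -0.7]
contact_force: [-0.0, 0.5, -0.7]
opening: 0.0737
grip_force: 0.0
```

Call:
step_arm:
  motion:
    - [[-0.5,-0.7,0],0]
    - [[-1,-1.5,0],0]
    - [[-1.4,-2.3,0],0]
    - [[-1.8,-3.1,0],0]
    - [[-2,-3.8,0],0]
    - [[-2,-3.8,0],0]
  hand: 0

```text
time: 53.3
tool_pos: [0.4495, 0.0715, 0.2068]
tool_rot: [3.14, 0.003, -0.696]
contact_force: [-0.5, -0.3, -0.2]
opening: 0.0916
grip_force: 0.0
```

```bash
python3 chk.py pics/chk4.png; python3 -c "
from plan import *
print(st())"
```

```text
red bar 135 radial -0.0066 tangential 0.0008 ang 0.041
yellow bar 129 radial 0.0032 tangential -0.0032 ang 0.029
green bar 146 radial 0.0022 tangential -0.0004 ang 0.030
blue bar 168 radial 0.0037 tangential 0.0072 ang 0.060
(53.35, array([0.449, 0.07 , 0.207]), array([ 3.139,  0.003, -0.697]), (np.float64(-0.1829741879146386), np.float64(-0.1498363809611019)), 0.09194812722819506, array([-0.829, -0.324, -0.573]))
```

View pics/chk4.png

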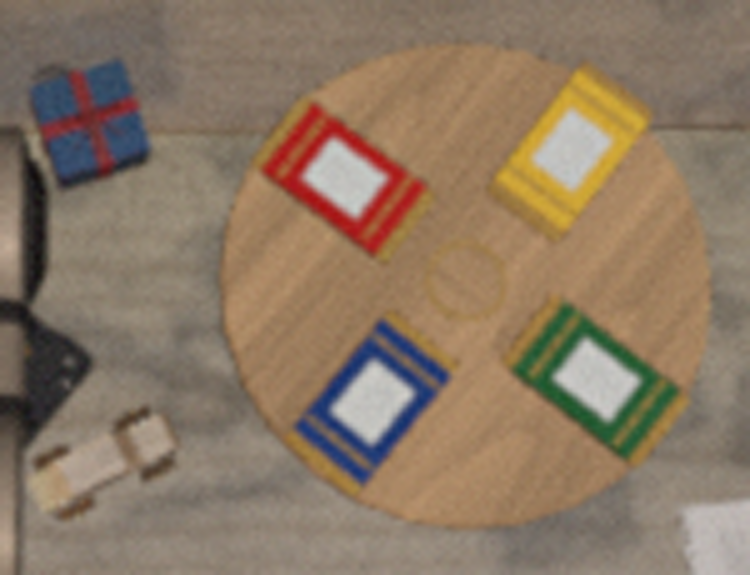

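All four bars lie on their rests; blue is about 8 mm off, within 15. The gift is unchanged at (90,122) in the crop and the arm is clear of it.

```bash
python3 -c "
from plan import *
print(go([.6005,-.0285],.2,.371))"
```

```text
(array([ 2.991, -0.362,  0.116]), np.float64(-1.0683609722461802))
```

Call:
step_arm:
  motion:
    - [[0.6,-0.1,0],-0.17]
    - [[1.2,-0.15,0],-0.34]
    - [[1.8,-0.2,0],-0.51]
    - [[2.4,-0.3,0],-0.68]
    - [[2.99,-0.36,0],-0.85]
    - [[2.99,-0.36,0],-1.0]
    - [[2.99,-0.36,0],-1.07]
    - [[2.99,-0.36,0],-1.07]

```text
time: 54.35
tool_pos: [0.6, -0.0313, 0.2076]
tool_rot: [-3.14, 0.002, 0.367]
contact_force: [0.5, -0.5, 0.7]
opening: 0.0918
grip_force: 0.0
```

```bash
python3 - <<'E'
from plan import *
print(st(),go([.6005,-.0285],.09,.371))
c=look("scene"); p=pix(c,[.6,-.03,.07])[0].astype(int); im=c["pixels"][:,:,::-1][p[1]-45:p[1]+35,p[0]-60:p[0]+60]
print(p);cv2.imwrite("pics/gift.png",cv2.resize(im,(780,520),interpolation=cv2.INTER_CUBIC))
E
```

```text
(54.35, array([ 0.6  , -0.031,  0.208]), array([-3.14 ,  0.002,  0.367]), (np.float64(-0.08749788514117017), np.float64(-0.30472596223260023)), 0.09178238942748493, array([ 0.53 , -0.502,  0.692])) (array([ 0.024, -0.041,  1.96 ]), np.float64(-0.003701416577229555))
[305 203]
```

View pics/gift.png

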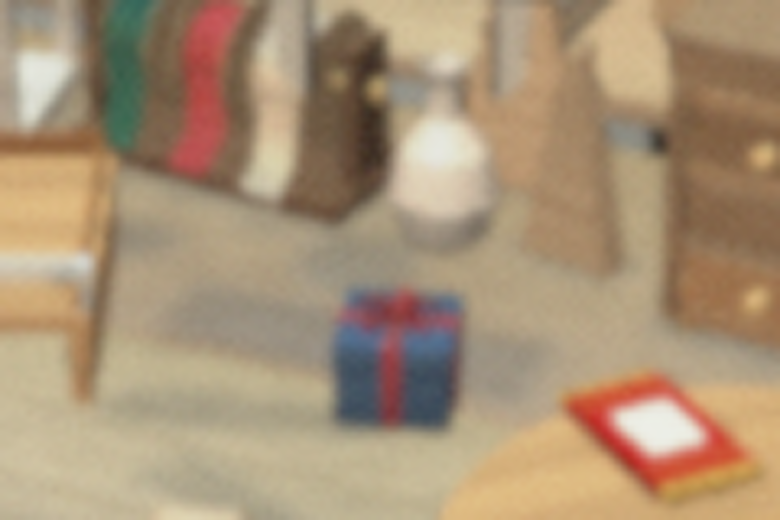

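```bash
python3 - <<'E'
from plan import *
c=look("scene"); o=np.array([245,158])
w=world(c,np.array([[338,345],[450,350],[463,297],[350,293]])/6.5+o,.05); print(w[:,:2],w.mean(0))
print(world(c,np.array([[338,420],[448,426]])/6.5+o,0))
print(st()[1:3],go([.6005,-.0285],.09,.371))
E
```

```text
[[ 0.571 -0.01 ]
 [ 0.592 -0.066]
 [ 0.646 -0.049]
 [ 0.625  0.008]] [ 0.609 -0.029  0.05 ]
[[ 0.577 -0.007  0.   ]
 [ 0.596 -0.063  0.   ]]
(array([ 0.6  , -0.031,  0.208]), array([-3.141,  0.001,  0.367])) (array([ 0.016, -0.034,  1.97 ]), np.float64(-0.00379588372257178))
```

The gift stands at about (0.604,-0.029) from both cameras and the open jaws straddle it. I descend.

Call:
step_arm:
  motion:
    - [[0.075,-0.02,0.6],0]
    - [[0.075,-0.02,1.2],0]
    - [[0.075,-0.02,1.8],0]
    - [[0.075,-0.02,2.3],0]
    - [[0.075,-0.02,2.65],0]
    - [[0.075,-0.02,2.82],0]
    - [[0.075,-0.02,2.82],0]
    - [[0.075,-0.02,2.82],0]

```text
time: 55.45
tool_pos: [0.6053, -0.0273, 0.0407]
tool_rot: [3.141, -0.002, 0.37]
contact_force: [0.1, -0.5, 0.9]
opening: 0.0917
grip_force: 0.0
```

Call:
step_arm:
  motion:
    - [[0,0,0],0]
    - [[0,0,0],0]
    - [[0,0,0],0]
    - [[0,0,0],0]
    - [[0,0,0],0]
    - [[0,0,0],0]
  hand: 255
  squeeze: 15

```text
time: 56.2
tool_pos: [0.6048, -0.0271, 0.0399]
tool_rot: [3.142, -0.0, 0.37]
contact_force: [0.3, -0.1, 2.2]
opening: 0.0627
grip_force: 14.8
```

Call:
step_arm:
  motion:
    - [[0,0,-0.1],0]
    - [[0,0,-0.4],0]
    - [[0,0,-0.9],0]
    - [[0,0,-1.5],0]
    - [[0,0,-2],0]
    - [[0,0,-2],0]
    - [[0,0,-2],0]

```text
time: 57.08
tool_pos: [0.6042, -0.027, 0.1593]
tool_rot: [-3.141, 0.001, 0.37]
contact_force: [-0.4, 0.8, -1.3]
opening: 0.0625
grip_force: 14.8
```

```bash
python3 - <<'E'
from plan import *
print(st(),go([.5,-.271],.155,TA))
E
```

```text
(57.075, array([ 0.604, -0.027,  0.159]), array([-3.141,  0.001,  0.37 ]), (np.float64(-0.08193040955192536), np.float64(-0.3025218457013047)), 0.06246946052097752, array([-0.355,  0.765, -1.318])) (array([-3.089,  3.164,  0.071]), np.float64(-0.5005684784003206))
```

Call:
step_arm:
  motion:
    - [[-0.5,0.5,0],-0.08]
    - [[-1,1,0],-0.16]
    - [[-1.5,1.5,0],-0.25]
    - [[-2,2.05,0],-0.34]
    - [[-2.5,2.6,0],-0.42]
    - [[-2.9,3,0],-0.5]
    - [[-3.09,3.16,0],-0.5]
    - [[-3.09,3.16,0],-0.5]
    - [[-3.09,3.16,0],-0.5]

```text
time: 58.2
tool_pos: [0.5007, -0.2697, 0.1593]
tool_rot: [-3.141, -0.001, 0.87]
contact_force: [0.1, -0.4, -2.0]
opening: 0.0626
grip_force: 14.8
```

```bash
python3 - <<'E'
from plan import *
print(st(),go([.5,-.271],.0755,TA))
c=look("scene"); im=c["pixels"][:,:,::-1][170:290,280:440]
cv2.imwrite("pics/over2.png",cv2.resize(im,(800,600),interpolation=cv2.INTER_CUBIC))
E
```

```text
(58.2, array([ 0.501, -0.27 ,  0.159]), array([-3.141, -0.001,  0.87 ]), (np.float64(-0.27663818071106183), np.float64(-0.48053834139727836)), 0.06256567463939618, array([ 0.12 , -0.439, -1.951])) (array([-0.024,  0.005,  1.397]), np.float64(-0.0004999039841719899))
```

View pics/over2.png

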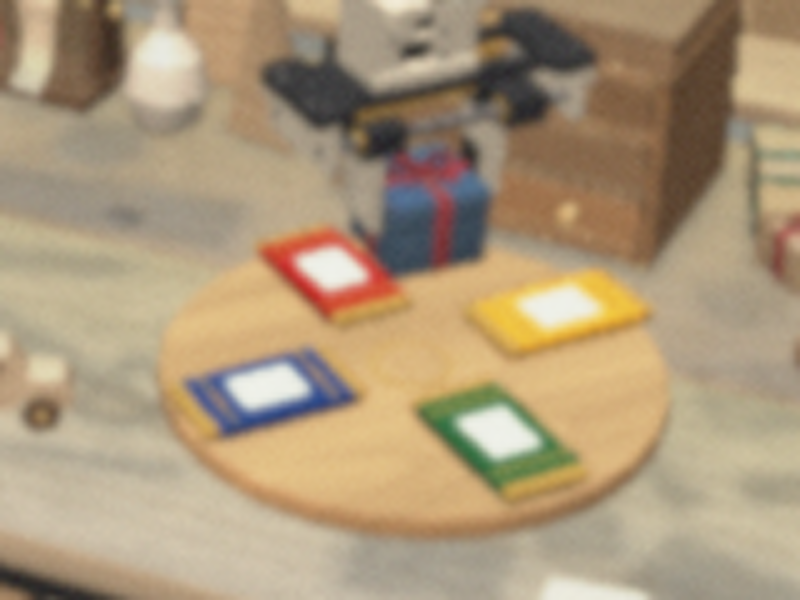

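The gift is held level above the ring and the four bars lie on their rests. I lower it.

Call:
step_arm:
  motion:
    - [[-0.02,0,0.5],0]
    - [[-0.02,0,0.9],0]
    - [[-0.02,0,1.15],0]
    - [[-0.02,0,1.28],0]
    - [[-0.02,0,1.35],0]
    - [[-0.02,0,1.39],0]
    - [[-0.02,0,1.39],0]
    - [[-0.02,0,1.39],0]

```text
time: 59.25
tool_pos: [0.4998, -0.272, 0.0767]
tool_rot: [3.141, -0.0, 0.87]
contact_force: [-0.8, -0.6, -1.9]
opening: 0.0625
grip_force: 14.8
```

```bash
python3 - <<'E'
from plan import *
print(st(),go([.5,-.271],.0745,TA))
E
```

```text
(59.25, array([ 0.5  , -0.272,  0.077]), array([ 3.141, -0.   ,  0.87 ]), (np.float64(-0.2784019691677863), np.float64(-0.48227445034911304)), 0.06251637923019777, array([-0.838, -0.558, -1.939])) (array([ 0.015, -0.008,  0.037]), np.float64(-0.0007373753863655352))
```

Call:
step_arm:
  motion:
    - [[0,0,0.03],0]
    - [[0,0,0.035],0]
    - [[0,0,0.035],0]

```text
time: 59.62
tool_pos: [0.4996, -0.2718, 0.0742]
tool_rot: [-3.142, -0.0, 0.87]
contact_force: [-0.2, -0.6, -1.5]
opening: 0.0628
grip_force: 14.8
```

Call:
step_arm:
  motion:
    - [[0,0,0],0]
    - [[0,0,0],0]
    - [[0,0,0],0]
    - [[0,0,0],0]
    - [[0,0,0],0]
  hand: 30

```text
time: 60.25
tool_pos: [0.4996, -0.2718, 0.0742]
tool_rot: [3.142, -0.0, 0.87]
contact_force: [-0.2, -0.4, 0.5]
opening: 0.0813
grip_force: 0.0
```

Call:
step_arm:
  motion:
    - [[0,0,-0.4],0]
    - [[0,0,-1],0]
    - [[0,0,-1.8],0]
    - [[0,0,-2.4],0]
    - [[0,0,-2.6],0]
    - [[0,0,-2.6],0]

```text
time: 61.0
tool_pos: [0.4996, -0.2718, 0.23]
tool_rot: [3.141, -0.0, 0.87]
contact_force: [-0.6, 0.7, -0.2]
opening: 0.0806
grip_force: 0.0
```

Call:
step_arm:
  motion:
    - [[0.3,-0.7,0],0]
    - [[0.6,-1.5,0],0]
    - [[0.9,-2.3,0],0]
    - [[1.2,-3.1,0],0]
    - [[1.5,-3.8,0],0]
    - [[1.5,-3.8,0],0]
    - [[1.5,-3.8,0],0]

```text
time: 61.88
tool_pos: [0.3835, -0.0562, 0.2294]
tool_rot: [-3.141, 0.001, 0.87]
contact_force: [-0.5, -0.9, -0.4]
opening: 0.0807
grip_force: 0.0
```

```bash
python3 chk.py pics/fin.png; python3 -c "
from plan import *
print(st())"
```

```text
red bar 134 radial -0.0066 tangential 0.0009 ang 0.044
yellow bar 129 radial 0.0032 tangential -0.0032 ang 0.025
green bar 147 radial 0.0018 tangential -0.0003 ang 0.041
blue bar 189 radial 0.0084 tangential 0.0025 ang -0.159
(61.925, array([ 0.384, -0.057,  0.23 ]), array([-3.141,  0.   ,  0.869]), (np.float64(-0.2948594605291712), np.float64(-0.2381038754944697)), 0.08088988520887998, array([-0.626,  0.138,  0.462]))
```

View pics/fin.png

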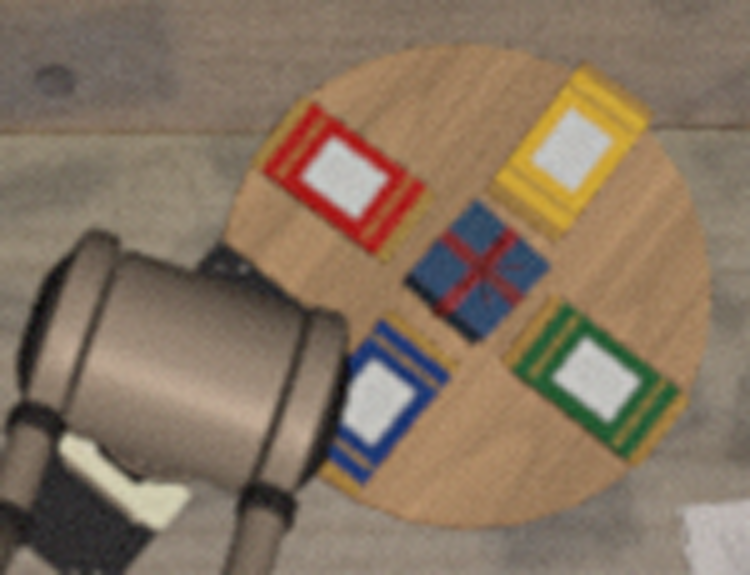

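The gift stands over the ring, centre at (480,272) in the crop, consistent with parallax at its height. The bars are unmoved, and the odd blue angle reading is only the arm covering part of the bar. I hand in.

```bash
python3 -c "
from h import *
c=look(); print(world(c,[265+480/5,155+272/5],.080))
print(robot.hand_in())"
```

```text
[[ 0.49795642 -0.27223555  0.08      ]]
the job is handed in; nothing more can be done
None
```

I handed the job in at about 62 s: all four bars lie on their own rests (the farthest, blue, about 8 mm off centre) and the gift stands about 4 mm from the ring's centre; the turntable, toy car and bird looked unmoved when last in view, and no verdict came back.

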